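# Fill the small-parts basket and hold it in the code reader's corner

### The job

The six steel port caps of this instrument set belong in the small perforated basket: tip them in out of their small steel cup while the basket still stands on the worktop (nothing loose should fall on the reader's window), and stand the empty cup upright on the worktop again. Then set the basket on the flat code reader, its long side along the far fence, and press it into the corner so that it sits flat on the deck and square against both fences at once. Finish while you are still holding it pressed there for the reading, and leave everything else on the worktop where it is.

Things in the scene. Friction and masses are not known exactly. Their poses are not given: they have to be found in the camera images.
- basket: the small-parts basket: an open stainless box with perforated sides, 60 mm (its x) by 104 mm (its y) by 46 mm high, sides and floor 2.5 mm thick, 0.22 kg, loose. Origin at the centre of its underside, z up. It can be gripped from above across its 60 mm width
- cup: the small plain steel cup with the caps in it (not the wider, lower, empty bowl): tapered, 40 mm across the foot, 59 mm across the rim, 38 mm high, 60 g, loose; inner floor 5 mm up, walls 15 degrees from upright. Origin at the centre of its underside, z up. It can be gripped from above across the rim, which meets the pads first. Tipping it by about 115 degrees empties it
- code_reader: the flat code reader, a fixed white and grey housing 170 mm (x) by 190 mm (y), its flat deck 30 mm above the worktop, with a small dark window; deck and fences are smooth (friction 0.25; the worktop 0.6). Origin at the centre of its underside; x points from its front edge to its far fence, y to its side fence, z up. It is turned by up to 15 degrees from the worktop's edge
- far_fence: straight aluminium bar fixed on the reader's deck along its far edge: 12 mm thick, 150 mm long (its y), 14 mm high above the deck. Origin at the centre of its underside; the face that the basket's long side touches is 6 mm from it towards the reader's front
- side_fence: the like bar along the reader's left (+y) edge, 120 mm long, at right angles to the far fence: 12 mm thick, 14 mm high above the deck. Origin at the centre of its underside; the face that the basket's short end touches is 6 mm from it towards the reader's middle
- corner (a point): point at deck height where the inner faces of the two fences meet, at (0.073, 0.083, 0.030) in the reader's frame and with the same axes. With the basket home in the corner, its long side along the far fence, its origin lies at (-0.030, -0.052, 0) from here
- cap_1: one of six alike stainless port caps, 14 mm diameter, 13 mm high, 14 g, lying in the cup at the start. Origin at the centre of its wider end
- cap_2: one of six alike stainless port caps, 14 mm diameter, 13 mm high, 14 g, lying in the cup at the start. Origin at the centre of its wider end
- cap_3: one of six alike stainless port caps, 14 mm diameter, 13 mm high, 14 g, lying in the cup at the start. Origin at the centre of its wider end
- cap_4: one of six alike stainless port caps, 14 mm diameter, 13 mm high, 14 g, lying in the cup at the start. Origin at the centre of its wider end
- cap_5: one of six alike stainless port caps, 14 mm diameter, 13 mm high, 14 g, lying in the cup at the start. Origin at the centre of its wider end
- cap_6: one of six alike stainless port caps, 14 mm diameter, 13 mm high, 14 g, lying in the cup at the start. Origin at the centre of its wider end
- bowl: bystander, to be left where it is: wide empty steel bowl, 74 mm diameter, 34 mm high; origin at the centre of its underside
- blade_carton: bystander, to be left where it is: small printed carton, 48 x 92 x 43 mm; origin at the centre of its underside
- scissors: bystander, to be left where it is: stainless scissors lying flat, 81 x 152 x 7 mm; origin at the centre of its underside
- dressing_pouch: bystander, to be left where it is: pouch with a folded dressing, 89 x 102 x 26 mm; origin at the centre of its underside
- blue_tape: bystander, to be left where it is: roll of tape lying flat, 69 mm diameter, 19 mm high; origin at the centre of its underside
- marker: bystander, to be left where it is: marker pen, 135 mm long, 16 mm thick; origin at the centre of its underside

How it is judged:
By the outcome, as a careful person would: the job done as asked, in the order asked, and still so for the second after the job is handed in, while the arm keeps its last pose, push and grip.
It also fails if it takes over 72 s, if anything falls off the work surface, if the arm or the gripper's body presses on something with over 40 N, if the wrist force passes 120 N, or if a joint passes its speed limit or range.

### The arm

A 6-joint arm with a two-finger parallel gripper is mounted at the origin on a cart in front of the work surface, level with it; the furniture and walls round the work are solid. World frame = base frame: x ahead of the robot, y to its left, z up, the work surface at z = 0. Lengths are in m, angles in rad, forces in N, time in s.
With the tool pointing down it reaches from about 0.3 to 0.875 m from the base axis. Payload 6.4 kg.
Tool frame: the origin (TCP) lies between the finger pads; the fingertips stand 17 mm ahead of it and the grasp point (between the pads) lies 2 mm behind it (manip.tip_reach is the distance from the TCP to the fingertips, in m); z points along the fingers, y is the line along which they close (so a half turn about z gives the same grasp; the last joint's range is limited). The gripper opens to 85 mm and grips with 20 to 120 N. Pads are 22 mm wide; open, the fingers measure 114 mm over their backs; the gripper's body (76 mm by 85 mm) begins 54 mm behind the grasp point. The pads swing forward as they close: fully open they stand 13 mm farther back than shut.
Start: joints at [1.082, 0.181, 1.607, -0, 1.354, -0.206], TCP at [0.16, 0.552, 0.248] pointing down, gripper open.
Joint ranges: [-2.99, 2.99], [-0.89, 2.07], [0.3, 2.58], [-1.14, 4.28], [0, 2.63], [-3.12, 3.12]. Speed limits (rad/s): [2.57, 2.57, 3.01, 3.14, 3.14, 3.14].

### API

Orientations are given as [roll, pitch, yaw] about the fixed x, y, z axes, in that order (R = Rz(yaw) Ry(pitch) Rx(roll)).
In Python, from bench import manip, viewer gives the robot as it stands. The module is installed in compiled form; this text tells all that it offers.
- The arm moves only by the shell command python3 -m creep 'ROWS' [OPENING] [FORCE]. ROWS is a JSON list of rows, 1 to 8 of them, each of 4 numbers: dx, dy, dz in m, then a turn about the tool's z in rad; each row is the pose to reach, as a shift and turn from the pose commanded when the command began, along the tool's axes at that moment; what a row does not reach only later rows make up. A row lasts 1/12 s, in which the tool goes at most 0.0417 m and 0.125 rad, less where a joint would pass 70% of its speed; a pose out of reach is approached as far as the arm can. OPENING is the finger opening in m, set as the command begins (- or left out keeps the last). The fingers move at their own pace and stop on an object; FORCE is the grip in N (left out, the last holds). Time passes only in rows, so rows that do not move let the fingers close. It prints the time, the measured TCP pose, the force, the opening and the grip force at its end.
- manip.sense(): the state, without advancing time (a new reading comes with each control period).
- viewer.snapshot(name): name is "side" or "top" or "wrist"; returns a dict with "image" (480x640x3 uint8, red, green, blue), "fx", "fy", "cx", "cy" (pixels), "k1" (the pictures are not rectified: a ray, as slopes to the right and down, at radius r is drawn at 1 + k1 r^2 times it, then the intrinsics apply), "pose" (4x4, takes a point from camera to world coordinates); the wrist camera has in their place "tool_from_camera" (4x4, takes a point from camera to tool coordinates, whose origin is the TCP and whose axes are the flange's). Camera axes: x right, y up, looking along -z (the intrinsics and any distortion apply to the point x, -y, -z); pixel columns grow to the right and rows downward; lengths in m; the calibration is good to about 2 mm. A picture is of the moment at which its call begins: read the wrist's pose just before it. There is no depth.
- manip.job_done(): hands the job in; it is judged then, once.
The state is a dict: "clock": time; "q": joint angles; "dq": joint speeds; "effort": joint torques, N m; "tcp_pos": TCP position; "ee_rot": TCP orientation; "contact_force": force on the tool from outside, world axes, zero at the start; "torque": the same for the moment, N m; "opening": finger opening in m; "grasp_force": force on a finger pad.
Only numpy, scipy, OpenCV 4.12 (cv2) and the standard library are available. Lean on these libraries where they do the work, as an engineer would, in place of code of your own. Each camera call takes 0.05 s, during which the arm holds its last target. There are 200 camera calls.

## Working session

There is one attempt and no reset: what is moved stays moved. The work goes in short steps, Python scripts to look and compute and a shell command to move; the robot and the scene stay as the last step left them, time stands still between calls to the robot, and variables do not carry over. Pictures are saved under pics/ and viewed, at most 10 in all, crops included, and the job is handed in when it is done.

```bash
mkdir -p pics
cat > h.py <<'E'
import numpy as np, cv2
from bench import manip, viewer
from scipy.spatial.transform import Rotation as R
def snap(n,f):
    s=manip.sense(); d=viewer.snapshot(n)
    if 'pose' not in d:
        T=np.eye(4); T[:3,:3]=toolR(s); T[:3,3]=s['tcp_pos']; d['pose']=T@np.array(d['tool_from_camera'])
    cv2.imwrite('pics/'+f+'.png',d['image'][:,:,::-1]); np.save('pics/'+f+'.npy',{k:v for k,v in d.items()},allow_pickle=True); return d
def load(f): return np.load('pics/'+f+'.npy',allow_pickle=True).item()
def toolR(s):
    e=np.array(s['ee_rot']); return e if e.shape==(3,3) else R.from_euler('xyz',e).as_matrix()
def ray(d,u,v):
    x=(u-d['cx'])/d['fx']; y=(v-d['cy'])/d['fy']; rd=np.hypot(x,y); r=rd
    for _ in range(30): r=rd/(1+d['k1']*r*r)
    k=1+d['k1']*r*r; P=np.array(d['pose'])
    return P[:3,3],P[:3,:3]@np.array([x/k,-y/k,-1])
def onz(d,u,v,z):
    o,w=ray(d,u,v); return o+w*(z-o[2])/w[2]
def tri(d1,p1,d2,p2):
    (o1,w1),(o2,w2)=ray(d1,*p1),ray(d2,*p2)
    t=np.linalg.lstsq(np.c_[w1,-w2],o2-o1,rcond=None)[0]; a=o1+t[0]*w1;b=o2+t[1]*w2
    return (a+b)/2,np.linalg.norm(a-b)
def proj(d,p):
    P=np.array(d['pose']); c=P[:3,:3].T@(np.array(p)-P[:3,3]); x,y=c[0]/-c[2],-c[1]/-c[2]; k=1+d['k1']*(x*x+y*y)
    return np.array([d['fx']*x*k+d['cx'],d['fy']*y*k+d['cy']])
E
python3 - <<'E'
from h import *
for n in('top','side'):
    d=snap(n,n+'0'); print(n,d['fx'],d['k1'],np.round(d['pose'],3))
s=manip.sense(); print(s)
E
```

```text
top 539.0471361337466 -0.0009110454135135693 [[ 0.034  0.978 -0.205  0.227]
 [-0.999  0.033 -0.007  0.035]
 [-0.     0.205  0.979  1.613]
 [ 0.     0.     0.     1.   ]]
side 499.54895071833613 -0.10946430486823991 [[ 0.9    0.189 -0.392  0.04 ]
 [-0.435  0.389 -0.812 -1.007]
 [-0.     0.902  0.432  0.617]
 [ 0.     0.     0.     1.   ]]
{'clock': 0.1, 'q': array([ 1.08166449e+00,  1.81457575e-01,  1.60788700e+00, -1.01345957e-05,
        1.35378699e+00, -2.06300162e-01]), 'dq': array([ 0.00125362, -0.00050551, -0.00157499, -0.00027136, -0.00129841,
       -0.00236078]), 'effort': array([-2.17869674e-04, -4.45876658e+01, -3.52242172e+01, -2.19743761e-04,
        4.23351856e-03, -3.20490983e-05]), 'tcp_pos': array([0.16023603, 0.55174755, 0.24748952]), 'ee_rot': array([-3.14008434e+00, -3.05547545e-04,  2.85876294e+00]), 'contact_force': array([0.19319467, 0.11017233, 0.47632591]), 'torque': array([-0.04442582, -0.0345121 ,  0.00644769]), 'grasp_force': 0.0, 'opening': 0.08545223972616096}
```

View pics/top0.png

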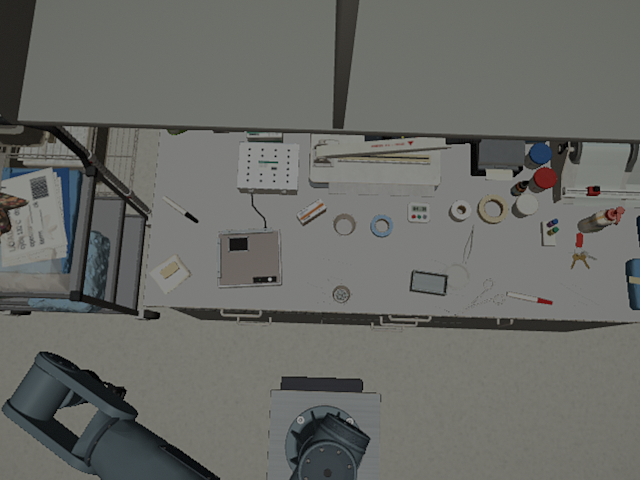

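View pics/side0.png

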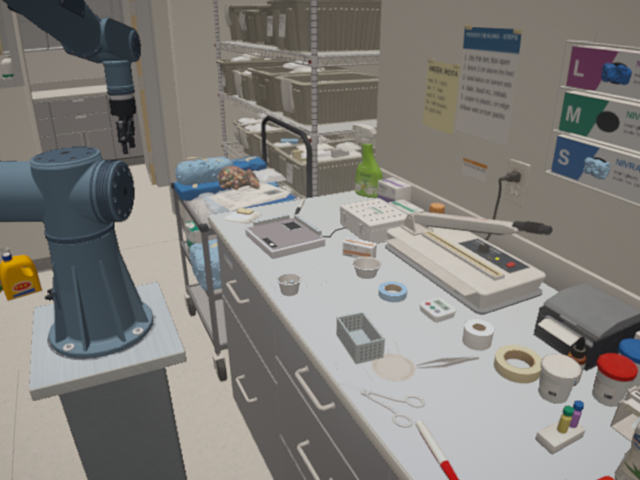

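The top view shows the basket at about (428,282), cup with caps (342,294), empty bowl (344,224), and the reader (250,258) with its window at (238,244). The side view confirms this: basket (360,337), cup (289,284), bowl (366,268), reader (285,234). Next I'll work out rough positions and look closer.

Run:
```python
from h import *
t,s=load('top0'),load('side0')
for n,a,z in(('basket',(428,282),.046),('cup',(341.5,294),.03),('bowl',(344.5,224),.03),('reader',(250,258),.03),('tl',(219,232),.04),('tr',(281,229),.04),('br',(283,286),.03),('bl',(220,288),.03),('tape',(382,226),.02),('carton',(311,212),.04)):
    print(n,onz(t,*a,z).round(3))
print(tri(t,(341.5,291),s,(289,278)))
w=viewer.snapshot('wrist'); print(w['fx'],w['k1'],np.round(w['tool_from_camera'],3))
im=cv2.resize(t['image'][200:320,200:480,::-1],None,fx=2.85,fy=2.85,interpolation=cv2.INTER_CUBIC); cv2.imwrite('pics/c0.png',im)
```

```text
basket [ 0.474 -0.291  0.046]
cup [ 0.432 -0.039  0.03 ]
bowl [ 0.646 -0.043  0.03 ]
reader [0.531 0.237 0.03 ]
tl [0.606 0.333 0.04 ]
tr [0.621 0.148 0.04 ]
br [0.45  0.135 0.03 ]
bl [0.438 0.321 0.03 ]
tape [ 0.646 -0.158  0.02 ]
carton [0.677 0.059 0.04 ]
(array([ 0.43652017, -0.03743848,  0.03784479]), np.float64(0.007518897496533815))
336.6293768800259 -0.05819506893842572 [[-0.001  0.947  0.322  0.083]
 [ 1.     0.001  0.     0.   ]
 [-0.     0.322 -0.947 -0.125]
 [ 0.     0.     0.     1.   ]]
```

View pics/c0.png

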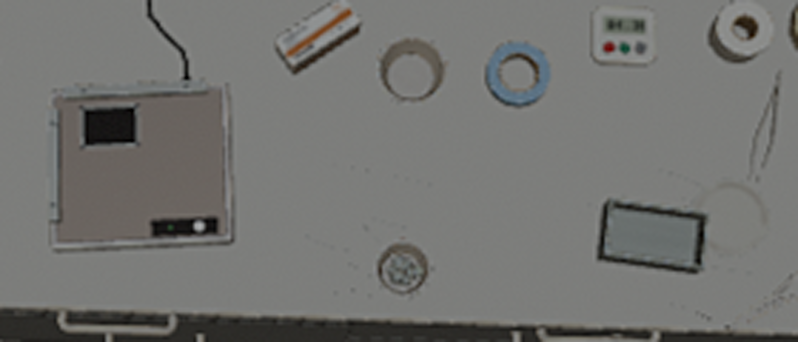

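The crop shows the reader with its fences along the top edge and the left edge. The cup with caps is at (403,269) and the basket is at (655,236), its long side roughly along world y. I'll move above the cup for a wrist view.

```bash
R1='[-0.215,-0.245,0,0]'; python3 -m creep '[[-0.215,-0.245,0,0],[-0.215,-0.245,0,0],[-0.215,-0.245,0,0],[-0.215,-0.245,0,0],[-0.215,-0.245,0,0],[-0.215,-0.245,0,0],[-0.215,-0.245,0,0],[-0.215,-0.245,0,0]]' 0.085
python3 -m creep '[[-0.215,-0.245,0,0],[-0.215,-0.245,0,0],[-0.215,-0.245,0,0],[-0.215,-0.245,0,0],[-0.215,-0.245,0,0],[-0.215,-0.245,0,0],[-0.215,-0.245,0,0],[-0.215,-0.245,0,0]]'
python3 - <<'E'
from h import *
d=snap('wrist','w1'); 
for p in((.436,-.038,.038),(.474,-.291,.046),(.44,.13,.03)): print(proj(d,p))
E
```

```text
clock: 0.82
tcp_pos: [0.2988, 0.2547, 0.2482]
ee_rot: [-3.141, 0.001, 2.859]
contact_force: [1.3, 0.2, -0.1]
opening: 0.0849
grasp_force: 0.0
clock: 1.48
tcp_pos: [0.4372, -0.0412, 0.2483]
ee_rot: [-3.141, 0.001, 2.857]
contact_force: [0.3, 0.4, 0.2]
opening: 0.0852
grasp_force: 0.0
[321.08154857 213.0786756 ]
[115.33887538 308.43312633]
[480.40125555 170.17240442]
```

View pics/w1.png

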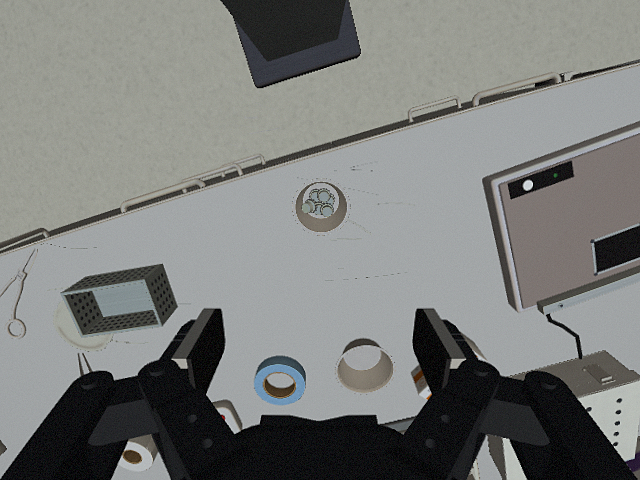

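The wrist view shows the cup rim centred at about (321,207), spanning 295–347. The basket's top corners are at about (62,292), (162,265), (177,300) and (77,335). The reader's right edge is near (500,240).

Run:
```python
from h import *
d=load('w1')
c=[onz(d,u,v,.046) for u,v in((62,292),(162,265),(177,300),(77,335))]
for p in c: print(p.round(4))
for i in range(4): e=c[(i+1)%4]-c[i]; print(np.linalg.norm(e).round(4),np.degrees(np.arctan2(e[1],e[0])).round(1))
print('basket',np.mean(c,0))
for p in((295,207),(347,207),(321,181),(321,232),(321,207)): print(onz(d,*p,.038).round(4))
# cup: segmentation vs worktop
g=cv2.cvtColor(d['image'],cv2.COLOR_RGB2GRAY)[165:250,280:365]
cv2.imwrite('pics/cc.png',cv2.resize(np.hstack([d['image'][165:250,280:365,::-1],d['image'][165:250,480:565,::-1]]),None,fx=4.7,fy=4.7,interpolation=cv2.INTER_CUBIC))
for p in((484,178),(519,310),(640,120),(500,186)): print('reader',onz(d,*p,.03).round(4))
```

```text
[ 0.4383 -0.3422  0.046 ]
[ 0.4405 -0.2157  0.046 ]
[ 0.4835 -0.2175  0.046 ]
[ 0.4935 -0.3547  0.046 ]
0.1265 89.0
0.043 -2.3
0.1376 -85.8
0.0566 167.3
basket [ 0.46396356 -0.28251627  0.046     ]
[ 0.4225 -0.0617  0.038 ]
[ 0.4373 -0.011   0.038 ]
[ 0.4046 -0.029   0.038 ]
[ 0.4554 -0.0437  0.038 ]
[ 0.4299 -0.0363  0.038 ]
reader [0.449  0.1325 0.03  ]
reader [0.6161 0.1542 0.03  ]
reader [0.4338 0.3022 0.03  ]
reader [0.4618 0.1479 0.03  ]
```

View pics/cc.png

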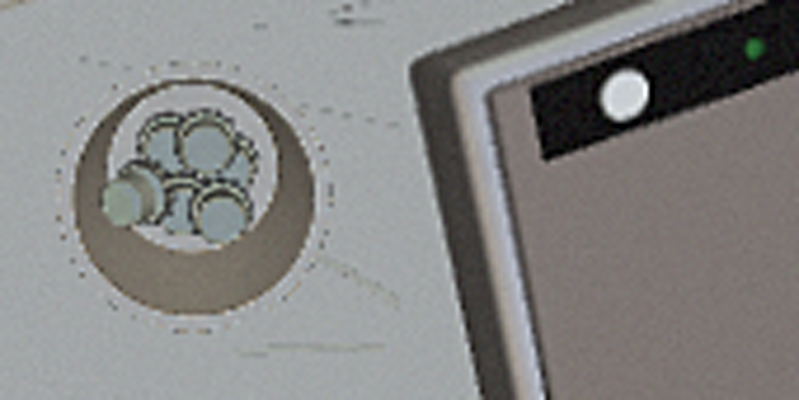

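The close-up shows six caps in the cup. Its rim centre is at about (321.5,207), giving world (0.430,-0.036), and the outer ring is about 58 px, matching 59 mm. I'll grip it lightly so it can pivot between the pads.

```bash
python3 -m creep '[[0.0084,0.003,0.04,0],[0.0084,0.003,0.08,0],[0.0084,0.003,0.12,0],[0.0084,0.003,0.16,0],[0.0084,0.003,0.19,0],[0.0084,0.003,0.205,0],[0.0084,0.003,0.216,0],[0.0084,0.003,0.216,0]]'
python3 -m creep '[[0,0,0,0],[0,0,0,0],[0,0,0,0],[0,0,0,0],[0,0,0,0],[0,0,0,0],[0,0,0,0],[0,0,0,0]]' 0.045 20
python3 -m creep '[[0,0,-0.02,0],[0,0,-0.06,0],[0,0,-0.1,0],[0,0,-0.1,0]]'
python3 - <<'E'
from h import *
d=snap('wrist','w2'); cv2.imwrite('pics/w2c.png',cv2.resize(d['image'][150:480,100:540,::-1],None,fx=1.8,fy=1.8))
E
```

```text
clock: 2.2
tcp_pos: [0.4271, -0.0323, 0.0298]
ee_rot: [3.141, -0.006, 2.859]
contact_force: [-0.2, -0.3, -0.2]
opening: 0.0848
grasp_force: 0.0
clock: 2.87
tcp_pos: [0.4303, -0.0335, 0.0336]
ee_rot: [-3.141, 0.002, 2.859]
contact_force: [-2.5, 0.5, 7.2]
opening: 0.0566
grasp_force: 20.8
clock: 3.2
tcp_pos: [0.4344, -0.0347, 0.14]
ee_rot: [-3.141, 0.014, 2.859]
contact_force: [1.8, -0.2, -0.2]
opening: 0.0566
grasp_force: 22.3
```

View pics/w2c.png

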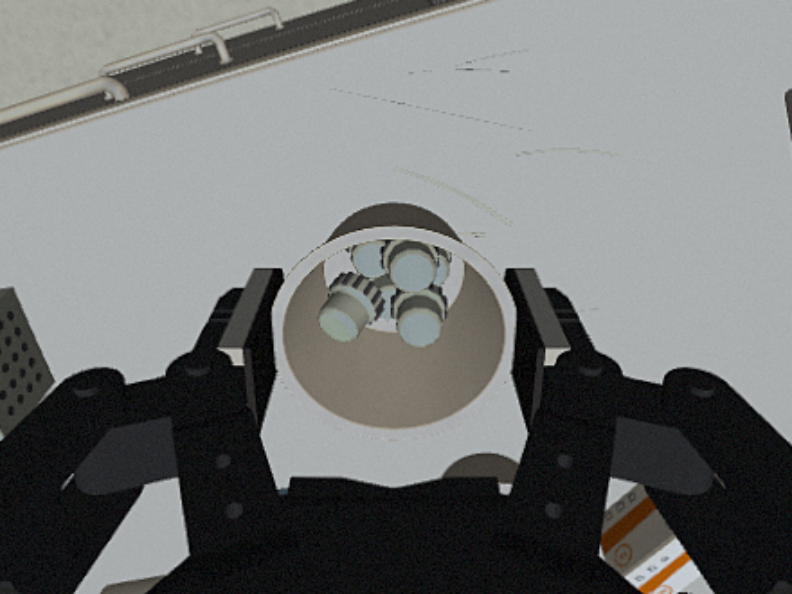

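The cup is held squarely across its rim (opening 56.6 mm), all six caps inside, rim centre at about (395,330) in the crop. Since the tool can only yaw, I'll tilt the cup by pivoting it between the pads, using the fixed side of the reader housing to push the foot back.

```bash
python3 -m creep '[[-0.008,0.035,0,0.125],[-0.017,0.07,0,0.25],[-0.025,0.105,0,0.375],[-0.0334,0.1417,0,0.5],[-0.0334,0.1417,0,0.625],[-0.0334,0.1417,0,0.75],[-0.0334,0.1417,0,0.875],[-0.0334,0.1417,0,1.0]]'
python3 -m creep '[[0,0,0.02,0.1],[0,0,0.05,0.16],[0,0,0.086,0.16],[0,0,0.086,0.16],[0,0,0.086,0.16]]'
python3 - <<'E'
from h import *
d=snap('wrist','w3'); g=cv2.cvtColor(d['image'],cv2.COLOR_RGB2GRAY)
s=manip.sense(); T=toolR(s); print(T.round(3))
for q in((.449,.1325,.03),(.6161,.1542,.03),(.506,.139,.03)): print(proj(d,q))
cv2.imwrite('pics/w3c.png',d['image'][:,:,::-1])
E
```

```text
clock: 3.92
tcp_pos: [0.5002, 0.0942, 0.131]
ee_rot: [-3.14, -0.001, 1.915]
contact_force: [0.6, -0.3, -2.3]
opening: 0.0568
grasp_force: 23.0
clock: 4.33
tcp_pos: [0.4981, 0.0938, 0.0438]
ee_rot: [-3.135, -0.002, 1.761]
contact_force: [0.2, -0.7, -0.7]
opening: 0.0567
grasp_force: 23.0
[[-0.189  0.982 -0.002]
 [ 0.982  0.189  0.   ]
 [ 0.001 -0.002 -1.   ]]
[224.28794621 218.11434791]
[600.52356836 241.28027464]
[357.80083055 227.98946905]
```

View pics/w3c.png

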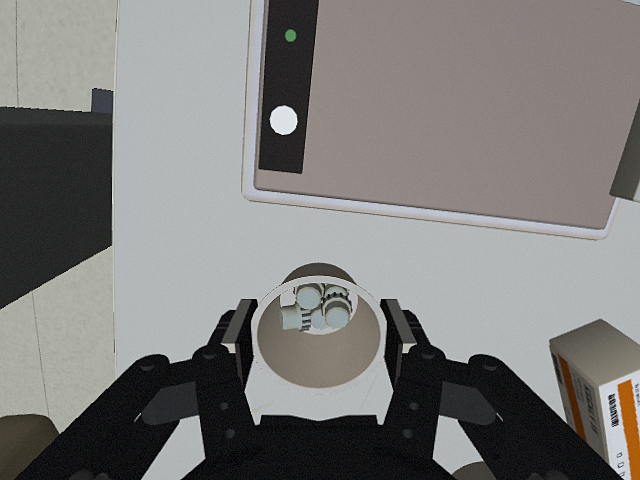

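The wrist view shows the reader's right edge running from about (243,198) to (605,239), just ahead of the cup, and the cup upright with its caps. I'll measure the edge.

Run:
```python
from h import *
d=load('w3'); s=manip.sense(); T=toolR(s)
a,b=onz(d,243,198,.03),onz(d,605,239,.03); print(a,b,np.linalg.norm(a-b),np.degrees(np.arctan2(*(b-a)[[1,0]])))
e=(a-s['tcp_pos'])@T,(b-s['tcp_pos'])@T; print(e, s['tcp_pos'])
c=onz(d,262,0,.03); print(c, np.degrees(np.arctan2(*(c-a)[[1,0]])))
```

```text
[0.4558833  0.14265218 0.03      ] [0.617788   0.15563558 0.03      ] 0.16242445035895725 4.584829642690857
(array([ 0.05647312, -0.03440512,  0.01608973]), array([0.03865933, 0.1270392 , 0.01576615])) [0.50036286 0.09368704 0.04599338]
[0.45327254 0.21610089 0.03      ] 92.03573772263758
```

```bash
python3 -m creep '[[0,0,-0.008,0.1],[0.01,0,-0.008,0.1],[0.02,0,-0.008,0.1],[0.03,0,-0.008,0.1],[0.037,0,-0.008,0.1],[0.044,0,-0.008,0.1],[0.05,0,-0.008,0.1],[0.056,0,-0.008,0.1]]'
python3 -m creep '[[0.005,0,0,0],[0.01,0,0,0],[0.015,0,0,0],[0.02,0,0,0],[0.02,0,0,0]]'
python3 - <<'E'
from h import *
d=snap('wrist','w4'); s=snap('side','s4'); print(manip.sense()['tcp_pos'])
c=proj(s,manip.sense()['tcp_pos']); print(c); x,y=c.astype(int)
a=cv2.resize(s['image'][y-70:y+60,x-85:x+85,::-1],(510,390),interpolation=cv2.INTER_CUBIC); b=cv2.resize(d['image'][200:420,200:440,::-1],(288,264))
o=np.zeros((390,798,3),np.uint8);o[:,:510]=a;o[:264,510:]=b; cv2.imwrite('pics/v4.png',o)
E
```

```text
clock: 5.05
tcp_pos: [0.493, 0.1494, 0.0564]
ee_rot: [3.136, 0.001, 1.663]
contact_force: [3.1, -1.9, 2.7]
opening: 0.057
grasp_force: 23.3
clock: 5.47
tcp_pos: [0.4882, 0.1696, 0.0543]
ee_rot: [-3.141, -0.0, 1.661]
contact_force: [-1.2, 0.9, 6.3]
opening: 0.0564
grasp_force: 23.4
[0.48818517 0.16941653 0.05432234]
[278.28970726 235.69466582]
```

View pics/v4.png

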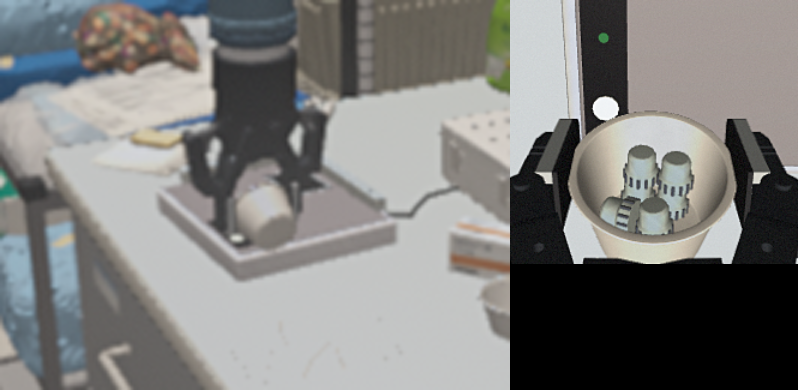

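The cup pivots as intended: it lies tilted at about 75° at the reader's edge with its mouth up and over the deck, and the wrist view shows the caps inside. I'll lift gently and carry it towards the basket.

```bash
python3 -m creep '[[0,0,-0.005,0],[0,0,-0.018,0],[0,0,-0.036,0],[-0.006,0,-0.056,0],[-0.018,-0.002,-0.076,0],[-0.036,-0.006,-0.096,0],[-0.06,-0.011,-0.11,0],[-0.09,-0.017,-0.116,0]]'
python3 -m creep '[[-0.032,-0.006,0,0],[-0.065,-0.013,0,0],[-0.1,-0.02,0,0],[-0.135,-0.027,0,0],[-0.17,-0.034,0,0],[-0.205,-0.041,0,0],[-0.24,-0.048,0,0],[-0.275,-0.055,0,0]]'
python3 -m creep '[[-0.03,-0.006,0,-0.05],[-0.053,-0.011,0,-0.12],[-0.069,-0.014,0,-0.22],[-0.078,-0.016,0,-0.33],[-0.078,-0.016,0,-0.45],[-0.078,-0.016,0,-0.57],[-0.078,-0.016,0,-0.69],[-0.078,-0.016,0,-0.81]]'
python3 -m creep '[[0,0,0,-0.12],[0,0,0,-0.24],[0,0,0,-0.36],[0,0,0,-0.46],[0,0,0,-0.55],[0,0,0,-0.62],[0,0,0,-0.67],[0,0,0,-0.67]]'
python3 - <<'E'
from h import *
d=snap('wrist','w5'); print(manip.sense()['tcp_pos'])
# rim/caps check + basket mask
g=cv2.cvtColor(d['image'],cv2.COLOR_RGB2GRAY)
t=load('top0')
c=[onz(t,200+u/2.85,200+v/2.85,.046) for u,v in((605,200),(706,212),(700,271),(600,258))]
for i in range(4):
    e=c[(i+1)%4]-c[i]; print(c[i].round(4),np.linalg.norm(e).round(4),np.degrees(np.arctan2(e[1],e[0])).round(1))
print(np.mean(c,0)); print([proj(d,p).round(0) for p in c])
E
```

```text
clock: 6.23
tcp_pos: [0.4798, 0.0777, 0.1718]
ee_rot: [3.14, -0.001, 1.663]
contact_force: [1.1, -0.2, -1.4]
opening: 0.0565
grasp_force: 23.1
clock: 6.9
tcp_pos: [0.4483, -0.2022, 0.1695]
ee_rot: [-3.14, -0.002, 1.66]
contact_force: [1.0, 0.7, -1.1]
opening: 0.0566
grasp_force: 23.1
clock: 7.57
tcp_pos: [0.4399, -0.2796, 0.1691]
ee_rot: [3.141, -0.003, 2.476]
contact_force: [-1.0, 0.8, -1.5]
opening: 0.0564
grasp_force: 23.1
clock: 8.23
tcp_pos: [0.44, -0.2795, 0.1693]
ee_rot: [3.139, -0.002, -3.141]
contact_force: [0.3, -0.5, -1.6]
opening: 0.0565
grasp_force: 23.1
[ 0.44009105 -0.27965388  0.16939638]
[ 0.5078 -0.2454  0.046 ] 0.1046 -95.0
[ 0.4988 -0.3496  0.046 ] 0.0619 173.3
[ 0.4373 -0.3424  0.046 ] 0.1029 84.4
[ 0.4472 -0.24    0.046 ] 0.0608 -5.1
[ 0.47277092 -0.29435282  0.046     ]
[array([358., 318.]), array([234., 309.]), array([237., 239.]), array([368., 251.])]
```

View pics/w5.png

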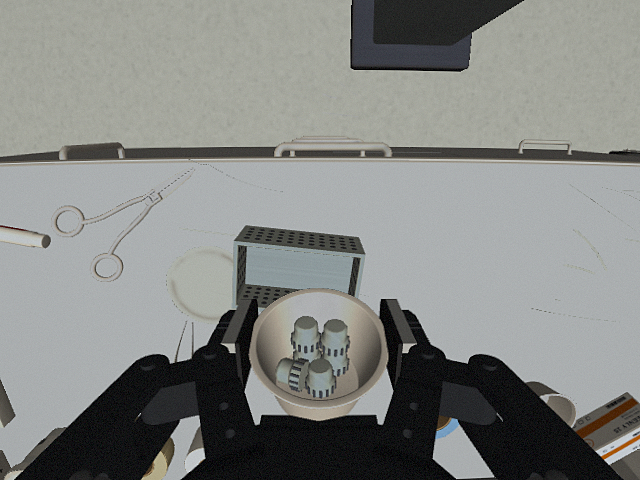

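The view shows the basket's near rim from (234,241) to (365,252), within about 3 px of the prediction from the top view. The cup is still held tilted at about 65°, mouth towards the camera, caps inside. I'll move over the basket and press the cup's wall down on the far basket wall to tip it further.

```bash
python3 -m creep '[[-0.006,-0.003,0.01,0.03],[-0.015,-0.007,0.025,0.06],[-0.026,-0.012,0.045,0.09],[-0.036,-0.0166,0.062,0.091],[-0.041,-0.0166,0.075,0.091],[-0.0425,-0.0166,0.082,0.091],[-0.0425,-0.0166,0.084,0.091],[-0.0425,-0.0166,0.084,0.091]]'
python3 -m creep '[[0,0,0.004,0],[0,0,0.008,0],[0,0,0.012,0],[0.001,0,0.015,0],[0.002,0,0.018,0],[0.003,0,0.02,0]]'
python3 - <<'E'
from h import *
snap('wrist','w6'); snap('side','s6');snap('top','t6')
E
```

```text
clock: 8.95
tcp_pos: [0.4825, -0.2966, 0.0856]
ee_rot: [3.14, -0.002, 3.049]
contact_force: [0.2, -0.0, -1.7]
opening: 0.0563
grasp_force: 23.1
clock: 9.45
tcp_pos: [0.4803, -0.2971, 0.0667]
ee_rot: [-3.141, 0.001, 3.049]
contact_force: [-1.3, 1.8, 3.8]
opening: 0.0565
grasp_force: 23.3
```

```bash
python3 -m creep '[[0.001,0,0.002,0],[0.002,0,0.004,0],[0.003,0,0.006,0],[0.004,0,0.008,0],[0.005,0,0.01,0],[0.005,0,0.012,0],[0.005,0,0.012,0]]'
python3 - <<'E'
from h import *
d=snap('wrist','w7'); s=snap('side','s7');t=snap('top','t7'); p=manip.sense()['tcp_pos']; print(manip.sense()['contact_force'])
def crop(d,h,w,s):
    x,y=proj(d,p).astype(int); return cv2.resize(d['image'][y-h:y+h,x-w:x+w,::-1],s,interpolation=cv2.INTER_CUBIC)
o=np.zeros((600,800,3),np.uint8); o[:300,:400]=crop(s,45,60,(400,300)); o[:300,400:]=cv2.resize(d['image'][200:425,170:470,::-1],(400,300))
o[300:,:400]=crop(t,30,40,(400,300)); o[300:,400:]=cv2.resize(load('w6')['image'][200:425,170:470,::-1],(400,300)); cv2.imwrite('pics/v7.png',o)
E
```

```text
clock: 10.18
tcp_pos: [0.4747, -0.2962, 0.0536]
ee_rot: [3.141, -0.001, 3.049]
contact_force: [-0.4, 1.2, 2.0]
opening: 0.0562
grasp_force: 23.0
[-1.22991821  1.78025804  1.72696082]
```

```bash
python3 -m creep '[[0,0,-0.01,0],[0,0,-0.03,0],[0,0,-0.06,0],[0,0,-0.09,0],[0,0,-0.1,0],[0,0,-0.1,0],[0,0,-0.1,0]]'
python3 - <<'E'
from h import *
f=[]
for n,k in(('wrist','w8'),('top','t8'),('side','s8'),('wrist','w8b')): d=snap(n,k); f.append(manip.sense()['contact_force'])
print(np.mean(f,0))
def ed(d,h,w,p):
    x,y=proj(d,p).astype(int); return d['image'][y-h:y+h,x-w:x+w,::-1]
B=(.4735,-.2955,.03)
d,t,s=load('w8'),load('t8'),load('s8')
o=np.zeros((600,800,3),np.uint8); x,y=proj(d,B).astype(int); print(x,y)
o[:300,:400]=cv2.resize(ed(s,45,60,B),(400,300),interpolation=cv2.INTER_CUBIC); o[:300,400:]=cv2.resize(ed(t,39,52,B),(400,300),interpolation=cv2.INTER_CUBIC)
o[300:,:400]=cv2.resize(d['image'][180:480,120:520,::-1],(400,300)); o[300:,400:]=cv2.resize(load('w7')['image'][200:425,170:470,::-1],(400,300)); cv2.imwrite('pics/v8.png',o)
E
```

```text
clock: 10.92
tcp_pos: [0.4753, -0.2966, 0.1544]
ee_rot: [-3.141, 0.001, 3.049]
contact_force: [-0.8, -0.2, -1.0]
opening: 0.0569
grasp_force: 22.8
[-0.13302716  0.54340397 -1.65779079]
319 239
```

View pics/v8.png

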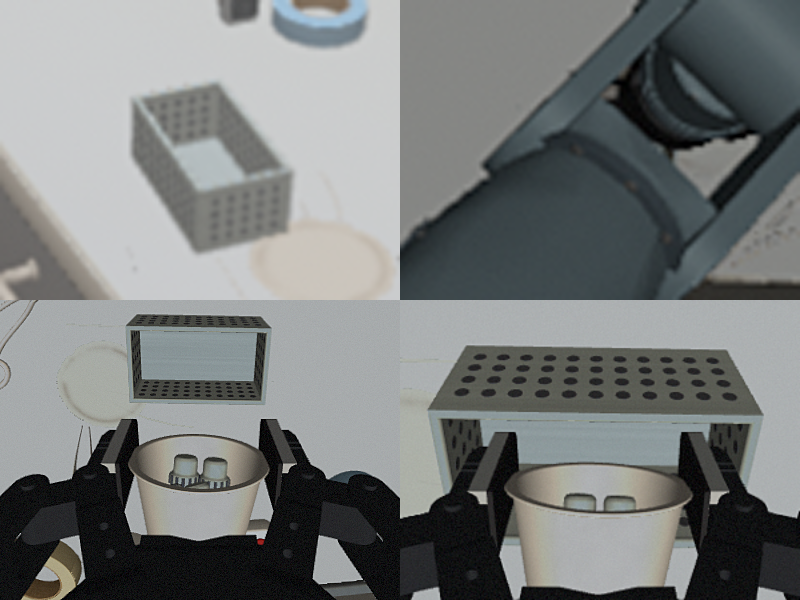

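The last view shows the basket empty. The cup is held at about 100° with caps still inside, and the measured weight of about 1.6 N agrees. Basket rim corners in the wrist image are near (247,205), (391,208), (388,284) and (252,282). It needs more tilt, so I'll measure the basket again first.

Run:
```python
from h import *
d=load('w8')
c=[onz(d,u,v,.046) for u,v in((247,205),(391,208),(388,284),(252,282))]
for i in range(4):
    e=c[(i+1)%4]-c[i]; print(c[i].round(4),np.linalg.norm(e).round(4),np.degrees(np.arctan2(e[1],e[0])).round(1))
print(np.mean(c,0))
# rim ellipse profile along the column of rim centre, in w8 and w5
for k,u in(('w8',318),('w7',319)):
    g=cv2.cvtColor(load(k)['image'],cv2.COLOR_RGB2GRAY)[:,u-2:u+3].mean(1); print(k,[int(x) for x in g[250:440:3]])
p=manip.sense()['tcp_pos'];print([proj(d,p+np.array([0,0,z])) for z in(0,.0044)])
```

```text
[ 0.4381 -0.3439  0.046 ] 0.1021 83.5
[ 0.4497 -0.2424  0.046 ] 0.0594 -3.5
[ 0.5091 -0.2461  0.046 ] 0.1042 -96.2
[ 0.4978 -0.3497  0.046 ] 0.0599 174.4
[ 0.47367453 -0.29551642  0.046     ]
w8 [146, 147, 146, 157, 47, 79, 69, 28, 42, 72, 150, 134, 171, 169, 169, 170, 170, 170, 170, 169, 169, 177, 146, 169, 169, 170, 169, 170, 171, 155, 134, 144, 143, 149, 135, 59, 73, 75, 61, 124, 56, 181, 169, 166, 168, 170, 170, 171, 169, 169, 171, 171, 170, 171, 171, 169, 172, 19, 15, 10, 16, 10, 18, 13]
w7 [47, 36, 90, 42, 36, 90, 63, 36, 94, 90, 88, 90, 150, 151, 151, 149, 150, 153, 149, 151, 150, 152, 151, 152, 44, 175, 174, 172, 173, 174, 173, 173, 173, 170, 173, 174, 89, 182, 172, 172, 173, 174, 176, 175, 175, 176, 175, 174, 177, 176, 176, 177, 177, 176, 175, 176, 176, 18, 15, 10, 18, 17, 13, 13]
[array([320.08823859, 327.33508613]), array([320.12412927, 333.06227175])]
```

Run:
```python
from h import *
from scipy.optimize import least_squares
d=load('w8'); M=np.array(d['tool_from_camera'])
dd=dict(d); dd['pose']=M   # tool frame as world
def ends(q,dx=0):
    th,dz=np.radians(q[0]),q[1]
    b=np.array([np.cos(th),0,np.sin(th)])*.0285; P=np.array([dx,0,-dz])
    return np.array([proj(dd,P+b)[1],proj(dd,P-b)[1]])
for k,r,g in(('w2',(277,394),5),('w5',(290,405),60),('w7',(322,359),105),('w8',(314,372),100)):
    for dx in(0,-.004):
        s=least_squares(lambda q:(ends([q[0],q[1]/1000],dx)-r),[g,5]); print(k,dx,s.x.round(1),s.cost.round(2))
```

```text
w2 0 [1.1 5.2] 0.0
w2 -0.004 [ 6.2 -1.4] 0.0
w5 0 [70.9  4.6] 0.0
w5 -0.004 [67.1 -0.5] 0.0
w7 0 [109.4   3.2] 0.0
w7 -0.004 [108.6  -2.5] 0.0
w8 0 [100.6   3.6] 0.0
w8 -0.004 [99.4 -2.1] 0.0
```

The tilt gauge from the rim is consistent: 1°, 71° and 109° while pressed, 100° after lifting. The basket is unmoved at (0.4737,-0.2955). I'll press deeper.

```bash
cat > g.py <<'E'
from h import *
import sys
k=sys.argv[1]; d=snap('wrist',k); g=cv2.cvtColor(d['image'],cv2.COLOR_RGB2GRAY)[:,317:322].mean(1)
e=np.abs(np.diff(g)); print([(i,int(g[i]),int(g[i+1])) for i in range(260,425) if e[i]>12])
s=manip.sense(); print(s['clock'],s['tcp_pos'].round(4),s['contact_force'].round(1))
E
python3 -m creep '[[0.001,0,0.03,0],[0.001,0,0.065,0],[0.002,0,0.085,0],[0.002,0,0.095,0],[0.002,0,0.1,0],[0.002,0,0.103,0],[0.002,0,0.105,0]]'
python3 g.py w9
python3 -m creep '[[0,0,0.002,0],[0,0,0.004,0],[0,0,0.006,0],[0,0,0.006,0]]'
python3 g.py w10
```

```text
clock: 11.7
tcp_pos: [0.4738, -0.2967, 0.05]
ee_rot: [-3.141, 0.001, 3.05]
contact_force: [-0.9, 1.1, 2.8]
opening: 0.0562
grasp_force: 23.0
[(260, 64, 94), (264, 91, 37), (269, 31, 61), (270, 61, 94), (274, 102, 58), (275, 58, 34), (280, 32, 60), (281, 60, 99), (292, 88, 105), (293, 105, 156), (325, 154, 141), (326, 141, 59), (327, 59, 143), (328, 143, 180), (348, 167, 153), (349, 153, 110), (350, 110, 51), (351, 51, 136), (352, 136, 182), (354, 181, 162), (419, 186, 144), (420, 144, 19)]
11.75 [ 0.4739 -0.2968  0.05  ] [-0.8  1.3  2.2]
clock: 12.08
tcp_pos: [0.4732, -0.2965, 0.0434]
ee_rot: [-3.141, 0.0, 3.049]
contact_force: [-2.2, 0.7, 1.7]
opening: 0.057
grasp_force: 22.8
[(262, 90, 41), (267, 31, 59), (268, 59, 97), (272, 99, 61), (273, 61, 37), (278, 36, 56), (279, 56, 98), (284, 93, 38), (291, 46, 99), (304, 87, 139), (305, 139, 152), (310, 151, 127), (321, 121, 140), (324, 137, 42), (325, 42, 67), (326, 67, 85), (328, 95, 109), (330, 120, 133), (336, 138, 184), (419, 186, 144), (420, 144, 18)]
12.1333 [ 0.4732 -0.2966  0.0435] [-0.9  0.7  1.6]
```

The gauge now reads about 119°, and new edges appear below the lip, so caps seem to be falling. I'll press a little more with a small jiggle, then lift and weigh.

```bash
python3 -m creep '[[0.003,0,0.002,0],[0,0,0.003,0],[0.003,0,0.003,0],[0,0,0.003,0],[0.003,0,0.003,0],[0,0,0.003,0]]'
python3 g.py w11
python3 -m creep '[[0,0,-0.02,0],[0,0,-0.05,0],[0,0,-0.085,0],[0,0,-0.11,0],[0,0,-0.11,0],[0,0,-0.11,0],[0,0,-0.11,0]]'
python3 - <<'E'
from h import *
f=[]
for i in range(5): d=snap('wrist','w12'); f.append(manip.sense()['contact_force'][2])
print(np.round(f,2),np.mean(f)); d=snap('side','s12')
E
python3 g.py w12
```

```text
clock: 12.63
tcp_pos: [0.4725, -0.2962, 0.04]
ee_rot: [3.141, -0.001, 3.049]
contact_force: [-2.0, -1.1, 0.5]
opening: 0.0563
grasp_force: 22.6
[(261, 34, 52), (262, 52, 97), (266, 99, 69), (267, 69, 37), (272, 39, 84), (277, 99, 51), (278, 51, 37), (283, 34, 58), (284, 58, 98), (289, 101, 51), (290, 51, 35), (296, 33, 78), (297, 78, 96), (310, 91, 122), (311, 122, 154), (317, 152, 139), (323, 136, 109), (326, 97, 55), (327, 55, 67), (328, 67, 107), (329, 107, 187), (419, 186, 144), (420, 144, 21), (421, 21, 6)]
12.6833 [ 0.4735 -0.2964  0.0403] [-2.  -0.7  1.3]
clock: 13.27
tcp_pos: [0.4731, -0.2959, 0.1496]
ee_rot: [3.141, -0.0, 3.05]
contact_force: [-0.8, 0.8, -0.6]
opening: 0.0568
grasp_force: 22.6
[-0.49 -0.74 -0.37 -0.96 -1.09] -0.7282171309124017
[(260, 160, 77), (261, 77, 58), (262, 58, 155), (264, 160, 63), (265, 63, 93), (266, 93, 126), (267, 126, 72), (268, 72, 58), (269, 58, 72), (271, 67, 46), (273, 57, 71), (275, 69, 48), (277, 48, 72), (279, 72, 59), (281, 47, 62), (284, 66, 53), (285, 53, 138), (290, 151, 171), (333, 171, 154), (334, 154, 125), (335, 125, 165), (419, 178, 138), (420, 138, 20), (421, 20, 8)]
13.6167 [ 0.4729 -0.296   0.1494] [-0.1 -0.8 -1.2]
```

Run:
```python
from h import *
d=load('w12'); B=np.array([.4737,-.2955]); a=np.radians(-5.5); xb=np.array([np.cos(a),np.sin(a)]);yb=np.array([-xb[1],xb[0]])
def pt(x,y,z): return np.r_[B+x*xb+y*yb,z]
src=np.float32([proj(d,pt(x,y,.010)) for x,y in((-.03,-.05),(-.03,.05),(.03,.05),(.03,-.05))])
H=cv2.getPerspectiveTransform(src,np.float32([[0,0],[400,0],[400,240],[0,240]]))
r=cv2.warpPerspective(d['image'],H,(400,240)); g=cv2.cvtColor(r,cv2.COLOR_RGB2GRAY); cv2.imwrite('pics/r12.png',r)
s=cv2.resize(g,(100,34),interpolation=cv2.INTER_AREA)
ch=" .:-=+*#%@"
for row in s: print(''.join(ch[min(9,int(v)*10//200)] for v in row))
```

```text
-:::::----:::::-----::::-----::::----:::::-----::::-----::::----:::::----:::::----::::-----::::-----
:::::----:::::-----::::-----::::------::::-----::::-----::::-----::::-----:::::----::::-----::::----
:::-----::::------::::------::::-----:::::-----::::-----:::::----:::::-----:::::----:::::-----::::--
::------::::-----:::::-----:::::-----::::-----:::::-----:::::-----:::::----::::::-----::::-----:::::
=++=========================-=-==--===--------------------------------------------------------------
########################################**##*#*****************************************+++++++++++++
*#**************************########################################################################
=#####**###########*########++---=*######****++********++*********************##*#####*##********+==
=###########################=--=+--*##########*+*#####+=++*#*###################################*::.
=########################*+==++===--*############+*+-*+-++-=-*##################################*-::
=######################*+++**+=*#+=--*#########*+-+*-+*==*==--*###########################
[... 1633 characters left out ...]
##########################################*====+*###****##################################=.::
*################################################*****##########################################=.::
*###############################################*====*##########################################=..:
**************************#************##########****###########################################=:::
---:::----------------------------------=-===========+***###*+==================+=+++=======++++-:::
--:...:---:....----:...:----:...:----:...:----:.:=====-::::----::..:----:..::----:::::----::::---:::
-----------------------------------------------:-------::::-----:::------:::-----:::::----::::----::
```

Run:
```python
from h import *
f=[]
for i in range(16): viewer.snapshot('wrist'); f.append(manip.sense()['contact_force'][2])
print(np.mean(f),np.std(f))
d=load('w12'); r=d['image']
B=np.array([.4737,-.2955]); a=np.radians(-5.5); xb=np.array([np.cos(a),np.sin(a)]);yb=np.array([-xb[1],xb[0]])
pt=lambda x,y,z:np.r_[B+x*xb+y*yb,z]
src=np.float32([proj(d,pt(x,y,.010)) for x,y in((-.026,-.028),(-.026,.017),(.034,.017),(.034,-.028))])
H=cv2.getPerspectiveTransform(src,np.float32([[0,0],[112,0],[112,75],[0,75]]))
g=cv2.cvtColor(cv2.warpPerspective(r,H,(112,75)),cv2.COLOR_RGB2GRAY)
ch="@%#*+=-:. "
for row in g[::1]: print(''.join(ch[9-min(9,int(v)*10//190)] for v in row))
```

```text
-0.5334642827606395 0.5090747325883079
::-------------:::::::::::-----------:::::::::::::-----------::::::::::::-----------::::::::.::::-----------::::
-----------------:::---------------------------------------------:::::------------------::::::------------------
:------------:......:::::-----------::::.....::::------------:::......:::------------::::::::::::--------------:
--------------------------------------:::::::::---------------:::::::::::-----------:::::::....:::-----------:::
----------------------------------------------------------------------------------------------------------------
--=====-------------------==------------------------------------------------------------------------------------
##############**********************************+++**********++++******++++++++++++++++++++++++++++++===========
################################################################################################################
################################################################################################################
############################################
[... 6713 characters left out ...]
:::---------:::.......
----------------=========---------------======----------------=====---------------=-----------------------------
:::-------------:::::::----------------::-::::----------------::::--------------------------=------------------=
..::----------:.........::----------::..........:----------:.........:::-----------:.......::------------::...::
:::-----------:::......:::----------:::.......:::----------:.........::----------::.........::----------::......
----------------------------------------:::::----------------::::::::-------------::::::::::-------------::::::.
------------------------------------------------------------------------------------------==-------------=------
```

The weight reads about -0.55 N (an empty cup is 0.59 N), and the rectified patch shows the caps lying on the basket floor. I'll carry the empty cup to the front of the reader and measure the reader there; its front edge will serve to tilt the cup back upright.

```bash
python3 -m creep '[[0.008,0.03,-0.01,0],[0.017,0.07,-0.025,0],[0.026,0.11,-0.025,0],[0.036,0.15,-0.025,0],[0.046,0.19,-0.025,0],[0.056,0.23,-0.025,0],[0.066,0.27,-0.025,0]]'
python3 -m creep '[[0.01,0.04,-0.01,0],[0.02,0.08,-0.025,0],[0.03,0.12,-0.025,-0.05],[0.04,0.16,-0.025,-0.1],[0.05,0.2,-0.025,-0.15],[0.052,0.217,-0.025,-0.15],[0.052,0.217,-0.025,-0.15]]'
python3 - <<'E'
from h import *
d=snap('wrist','w13'); s=manip.sense(); print(s['tcp_pos'],s['ee_rot'])
P=lambda x,y,z:proj(d,(x,y,z)).round(0)
print(P(.452,.14,.03),P(.44,.32,.03),P(.617,.155,.03),P(.6,.34,.03))
im=d['image'].astype(int)
# brown deck mask (r-b) 
m=((im[:,:,0]-im[:,:,2])>6)&(im.mean(2)>90)&(im.mean(2)<160); m=m.astype(np.uint8)
n,l,st,c=cv2.connectedComponentsWithStats(m); o=np.argsort(-st[:,4])[:5]
for i in o: print(st[i],c[i].round(0))
cv2.imwrite('pics/m13.png',m*255)
for r in range(100,300,10): print(r,im[r,60:640:20].mean(1).astype(int).tolist())
E
```

```text
clock: 15.0
tcp_pos: [0.4317, -0.0196, 0.1755]
ee_rot: [-3.142, 0.001, 3.049]
contact_force: [1.3, 0.9, -0.2]
opening: 0.0568
grasp_force: 22.6
clock: 15.58
tcp_pos: [0.3997, 0.203, 0.2006]
ee_rot: [3.14, 0.001, -3.079]
contact_force: [-0.9, -0.2, -0.7]
opening: 0.0565
grasp_force: 22.6
[0.39996721 0.20128824 0.20042877] [ 3.14145596e+00  3.02355610e-04 -3.07959431e+00]
[249. 274.] [436. 273.] [264. 408.] [428. 403.]
[     0      0    640    480 291662] [319. 237.]
[ 249  279  189  136 8445] [340. 318.]
[   0  177  636   43 2042] [313. 196.]
[257 264 186  11 744] [363. 270.]
[ 67 392  28  29 461] [ 79. 404.]
100 [171, 169, 174, 177, 176, 168, 168, 171, 170, 174, 167, 176, 170, 174, 174, 174, 176, 175, 169, 176, 171, 177, 174, 173, 173, 174, 170, 177, 170]
110 [172, 171, 170, 171, 173, 176, 174, 174, 172, 171, 176, 177, 174, 173, 176, 176, 177, 170, 173, 174, 177, 169, 170, 170, 175, 174, 172, 169, 175]
120 [172, 175, 171, 174, 179, 171, 177, 175, 170, 172, 175, 175, 173, 171, 173, 171, 168, 176, 172, 177, 175, 173, 173, 170, 175, 175, 172, 176, 167]
130 [165, 175, 174, 174, 174, 174,
[... 1711 characters left out ...]
 185, 183, 184, 187, 187, 185, 187, 186, 185, 186, 187, 183, 187, 188, 184, 187, 183, 183, 186, 185, 185, 185, 185]
260 [184, 183, 184, 186, 186, 176, 186, 187, 186, 183, 183, 186, 189, 185, 188, 185, 182, 187, 182, 184, 183, 183, 187, 189, 186, 188, 205, 182, 185]
270 [186, 185, 186, 175, 187, 187, 183, 187, 190, 186, 86, 93, 92, 90, 94, 96, 94, 98, 95, 97, 189, 186, 187, 185, 185, 204, 211, 180, 187]
280 [184, 186, 184, 186, 186, 183, 184, 187, 183, 184, 203, 129, 105, 88, 102, 113, 118, 121, 131, 201, 185, 186, 186, 186, 191, 211, 208, 182, 181]
290 [186, 187, 182, 186, 182, 183, 184, 187, 186, 186, 141, 23, 30, 32, 138, 136, 136, 134, 136, 197, 183, 184, 188, 61, 206, 209, 208, 201, 183]
```

```bash
cat > fe.py <<'E'
from h import *
import sys
d=load(sys.argv[1]); g=cv2.GaussianBlur(cv2.cvtColor(d['image'],cv2.COLOR_RGB2GRAY),(3,3),0).astype(float)
def fit(pts,z):
    w=np.array([onz(d,u,v,z)[:2] for u,v in pts]); m=np.median(w,0)
    for _ in range(3):
        vx,vy,x0,y0=cv2.fitLine(w.astype(np.float32),cv2.DIST_HUBER,0,.001,.001).ravel(); r=np.abs((w-[x0,y0])@[-vy,vx]); w=w[r<.003]
    return np.array([x0,y0]),np.degrees(np.arctan2(vy,vx)),len(w),w
top=[];bot=[]
for u in range(265,428,3):
    c=g[255:300,u]; dif=np.diff(c); b=int(np.argmin(dif[:25])); t=b+1+int(np.argmax(dif[b+1:b+20])); bot.append((u,255+b+.5)); top.append((u,255+t+.5))
for n,p,z in(('top',top,.03),('bot',bot,0)): print(n,[x for _,x in p[::8]]); print(fit(p,z)[:3])
for side,rng in(('R',range(205,300)),('L',range(400,480))):
    pts=[]
    for v in range(284,345,4):
        c=g[v,rng.start:rng.stop]; print(side,v,[(rng.start+i,int(x)) for i,x in enumerate(np.diff(c)) if abs(x)>18][:8])
E
python3 fe.py w13
```

```text
top [274.5, 273.5, 273.5, 272.5, 272.5, 272.5, 271.5]
(array([0.44316697, 0.25261727], dtype=float32), np.float32(-85.517586), 47)
bot [266.5, 265.5, 265.5, 264.5, 264.5, 264.5, 263.5]
(array([0.44903567, 0.23015156], dtype=float32), np.float32(-85.46213), 47)
R 284 [(250, -19), (255, -32), (256, -33), (264, -34), (265, -52), (266, -20)]
R 288 [(256, -42), (264, -27), (265, -65), (266, -33), (281, 63), (282, 74), (283, 39), (288, -43)]
R 292 [(256, -39), (257, -19), (265, -52), (266, -42), (279, 49), (280, 101), (281, 59), (290, -52)]
R 296 [(256, -29), (257, -29), (265, -48), (266, -47), (281, 24), (282, 51), (283, 53), (284, 31)]
R 300 [(239, -44), (240, -46), (250, -25), (251, -23), (255, 52), (256, 75)]
R 304 [(237, -41), (238, -43), (249, -28), (256, 47), (257, 49)]
R 308 [(235, -41), (236, -49), (237, -20), (247, -25), (248, -24), (256, 43), (257, 73)]
R 312 [(223, -19), (224, -45), (225, -55), (226, -39), (234, 26), (246, -26), (256, 40), (257, 73)]
R 316 [(219, -28), (220, -67), (221, -60), (222, -20), (232, 23), (244, -26), (245, -21), (256, 24)]
R 320 [(217, -28), (218, -69
[... 1081 characters left out ...]
, (415, 53), (416, 39), (429, -36), (430, -19), (433, 40), (434, 54)]
L 320 [(405, -19), (406, -23), (417, 45), (418, 48), (428, -25), (429, -34), (433, 46), (434, 41)]
L 324 [(407, -22), (408, -23), (419, 39), (420, 56), (421, 22), (428, -33), (429, -23), (432, 39)]
L 328 [(421, 41), (422, 42), (427, -24), (428, -38), (432, 45), (433, 46)]
L 332 [(411, -28), (423, 44), (424, 51), (425, 19), (427, -31), (428, -26), (431, 39), (432, 48)]
L 336 [(400, 21), (413, -29), (425, 45), (426, 23), (427, -21), (431, 49), (432, 46)]
L 340 [(401, 27), (415, -29), (429, 19), (430, 36), (431, 45), (432, 26)]
L 344 [(401, 30), (402, 74), (403, 37), (413, -28), (414, -30), (415, -32), (416, -43), (417, -20)]
```

The reader's yaw is about 4.5° and its front top edge is at x≈0.445 near y=0.25. I'll hook the cup's lower wall over that edge to swing it back, raising slightly as I go.

```bash
python3 -m creep '[[-0.01,0,0.04,0],[-0.01,0,0.08,0],[-0.01,0,0.12,0],[-0.01,0,0.14,0],[-0.01,0,0.15,0],[-0.01,0,0.1515,0],[-0.01,0,0.1515,0]]'
python3 g.py w14
python3 -m creep '[[-0.01,0,0,0],[-0.02,0,0,0],[-0.024,0,-0.001,0],[-0.028,0,-0.002,0],[-0.031,0,-0.003,0],[-0.034,0,-0.004,0],[-0.037,0,-0.005,0],[-0.04,0,-0.0055,0]]'
python3 g.py w15
```

```text
clock: 16.22
tcp_pos: [0.4112, 0.1996, 0.0492]
ee_rot: [-3.141, 0.0, -3.085]
contact_force: [0.3, 0.7, -0.4]
opening: 0.0564
grasp_force: 22.6
[(333, 198, 185), (334, 185, 153), (335, 153, 183), (336, 183, 202), (419, 206, 161), (420, 161, 24)]
16.2667 [0.4119 0.1998 0.05  ] [ 0.3  0.3 -0.9]
clock: 16.93
tcp_pos: [0.4506, 0.2025, 0.0544]
ee_rot: [-3.142, -0.0, -3.084]
contact_force: [-0.1, 0.2, 0.8]
opening: 0.0563
grasp_force: 22.6
[(280, 184, 69), (295, 88, 101), (296, 101, 120), (297, 120, 140), (298, 140, 158), (299, 158, 178), (309, 189, 59), (310, 59, 93), (311, 93, 110), (314, 129, 59), (315, 59, 9), (316, 9, 23), (333, 38, 13), (334, 13, 94), (335, 94, 178), (419, 187, 146), (420, 146, 20)]
16.9833 [0.4513 0.2024 0.0546] [-0.  -0.6 -0.4]
```

The rim is still edge-on (about 125–130°), so the lip passed above the edge. I'll back off and repeat lower.

```bash
python3 -m creep '[[0.02,0,0,0],[0.04,0,0,0],[0.04,0,0.005,0],[0.04,0,0.009,0],[0.04,0,0.009,0]]'
python3 -m creep '[[-0.01,0,0,0],[-0.018,0,0,0],[-0.022,0,-0.0015,0],[-0.025,0,-0.003,0],[-0.028,0,-0.0045,0],[-0.031,0,-0.006,0],[-0.034,0,-0.0075,0],[-0.037,0,-0.009,0]]'
python3 g.py w16
```

```text
clock: 17.4
tcp_pos: [0.4106, 0.2001, 0.0448]
ee_rot: [-3.141, -0.0, -3.084]
contact_force: [-0.2, -0.3, -1.4]
opening: 0.0568
grasp_force: 22.6
clock: 18.07
tcp_pos: [0.4488, 0.2023, 0.0546]
ee_rot: [3.141, 0.001, -3.084]
contact_force: [-0.0, 0.1, -1.2]
opening: 0.0564
grasp_force: 22.7
[(282, 187, 123), (283, 123, 70), (298, 87, 105), (299, 105, 122), (300, 122, 142), (301, 142, 160), (302, 160, 179), (312, 187, 61), (313, 61, 94), (314, 94, 115), (317, 126, 57), (319, 45, 83), (320, 83, 176), (359, 182, 159), (360, 159, 77), (361, 77, 43), (362, 43, 117), (363, 117, 186), (365, 183, 165), (419, 187, 145), (420, 145, 18)]
18.1167 [0.4496 0.2024 0.055 ] [ 0.3 -0.2 -0.4]
```

About 107° now. Repeating at the next height.

```bash
python3 -m creep '[[0.015,0,0,0],[0.028,0,0,0],[0.028,0,0.0025,0],[0.028,0,0.0025,0]]'
python3 -m creep '[[-0.008,0,0,0],[-0.014,0,0,0],[-0.018,0,-0.0005,0],[-0.022,0,-0.001,0],[-0.026,0,-0.0015,0],[-0.03,0,-0.002,0],[-0.034,0,-0.002,0],[-0.036,0,-0.002,0]]'
python3 g.py w17
```

```text
clock: 18.45
tcp_pos: [0.4196, 0.2006, 0.0516]
ee_rot: [3.142, 0.0, -3.084]
contact_force: [-0.0, 1.0, -0.1]
opening: 0.0564
grasp_force: 22.7
clock: 19.12
tcp_pos: [0.456, 0.2026, 0.054]
ee_rot: [-3.141, 0.0, -3.084]
contact_force: [-2.1, -1.1, 4.2]
opening: 0.0566
grasp_force: 22.8
[(271, 183, 127), (272, 127, 69), (286, 84, 102), (287, 102, 122), (288, 122, 140), (289, 140, 158), (290, 158, 174), (299, 179, 191), (300, 191, 49), (301, 49, 83), (302, 83, 96), (303, 96, 114), (304, 114, 176), (369, 174, 108), (383, 96, 82), (384, 82, 66), (388, 76, 126), (389, 126, 173), (419, 184, 143), (420, 143, 17)]
19.1667 [0.4563 0.2027 0.0541] [-1.8 -1.   4. ]
```

About 87° now. Next I'll swing the foot under by pushing its base against the reader's front edge along an arc.

```bash
python3 -m creep '[[0.03,0,0,0],[0.061,0,0,0],[0.061,0,0.008,0],[0.061,0,0.016,0],[0.061,0,0.016,0]]'
python3 -m creep '[[-0.012,0,0,0],[-0.02,0,0,0],[-0.0223,0,-0.005,0],[-0.0255,0,-0.01,0],[-0.0302,0,-0.015,0],[-0.0357,0,-0.019,0],[-0.0422,0,-0.022,0],[-0.048,0,-0.0235,0]]'
python3 g.py w18
```

```text
clock: 19.58
tcp_pos: [0.3943, 0.1991, 0.0368]
ee_rot: [-3.142, -0.0, -3.084]
contact_force: [0.1, -0.3, -0.1]
opening: 0.0568
grasp_force: 22.6
clock: 20.25
tcp_pos: [0.444, 0.202, 0.0619]
ee_rot: [3.141, 0.001, -3.084]
contact_force: [-2.0, -0.8, 2.0]
opening: 0.0567
grasp_force: 22.5
[(275, 175, 155), (294, 152, 184), (373, 179, 153), (374, 153, 51), (404, 71, 144), (405, 144, 179), (412, 185, 157), (413, 157, 123), (419, 136, 107), (420, 107, 15)]
20.3 [0.4455 0.2022 0.0624] [0.  0.1 2.3]
```

```bash
cat > asc.py <<'E'
from h import *
import sys
k=sys.argv[1]; a=list(map(int,sys.argv[2:6])); g=cv2.cvtColor(load(k)['image'],cv2.COLOR_RGB2GRAY)[a[0]:a[1],a[2]:a[3]]
s=cv2.resize(g,(g.shape[1]//int(sys.argv[6]),g.shape[0]//(2*int(sys.argv[6]))),interpolation=cv2.INTER_AREA)
for r in s: print(''.join(" .:-=+*#%@"[min(9,int(v)*10//210)] for v in r))
E
python3 asc.py w18 240 424 230 410 2
```

```text
%%%%%%%%%%%%%%%%%%%%%%%%%%%%%%%%%%%%%%%%%%%%%%%%%%%%%%%%%%%%%%%%%%%%%%%%%%%%%%%%%%%%%%%%%%
%%%%%%%%%%%%%%%%%%%%%%%%%%%%%%%%%%%%%%%%%%%%%%%%%%%%%%%%%%%%%%%%%%%%%%%%%%%%%%%%%%%%%%%%%%
%%%%%%%%%%%%%%%%%%%%%%%%%%%%%%%%%%%%%%%%%%%%%%%%%%%%%%%%%%%%%%%%%%%%%%%%%%%%%%%%%%%%%%%%%%
%%%%%%%%%%%%%%%%%%%%%%%%%%%%%%%%%%%%%%%%%%%%%%%%%%%%%%%%%%%%%%%%%%%%%%%%%%%%%%%%%%%%%%%%%%
%%%%%%%%%%%%%%%%%%%%%%%%%%%%%%%%%%%%%%%%%%%%%%%%%%%%%%%%%%%%%%%%%%%%%%%%%%%%%%%%%%%%%%%%%%
%%%%%%%%%%%%%%%%%%%%%%%%%%%%%%%%%%%%%%%%%%%%%%%%%%%%%%%%%%%%%%%%%%%%%%%%%%%%%%%%%%%%%%%%%%
%%%%%%%%%%%%%%%%%%%%%%%%%%%%%%%%%%%%%%%%%%%%%%%%%%%%%%%%%%%%%%%%%%%%%%%%%%%%%%%%%%%%%%%%%%
%%%%%%%%%%%%%%%%%%%%%%%%%%%%%%%%%#%%%%%##%%%%%%###%%%%%#%%%%%%%%%%%%%%%%%%%%%%%%%%%%%%%%%%
%%%%%%%%%%%%%%%%%%%%%%%%%%%%%%%#%%%%%%%%%%%%%%%%%%%%%%%%##%%%%%%%%%%%%%%%%%%%%%%%%%%%%%%%%
%%%%%%%%%%%%%%%%%%%%%%%%%#%%%%%%%%%###################%%%%%%%#%%%%%%%%%%%%%%%%%%%%%%%%%%%%
%%%%%%%%%%%%%%%%%%%%%%%%#%%%%%%###########################%%%%%%#%%%%%%%%%%%%%%%%%%%%%%%%%
##############******##%%%%%################################*##%%%%%*======----=-----------
--------
[... 2372 characters left out ...]
******#%%%%#+-:--------------------------------=#%%%%%*************:        
        +*************#%%%%%#*=-:----------------------:-=+#%%%%%#**************+         
        .****************#%%%%%%#*+=---:--:---------=+*#%%%%%%##****************.         
         -******************##%%%%%%%%%###*****###%%%%%%%%%#*******************-          
          +*********************###%%%%%%%%%%%%%%%%%%###**********************+           
          .****+====++++++++++++**********####***********++++++++++======*****.           
.          =***-                ..::-==++*******++==-::..                =***-            
            +**  .                        .....                          .**+
```

The cup interior is clearly empty, with bare floor visible and a tilt of about 30°. I'll finish righting it by sliding its foot flat over the near edge of the deck, still gripped and far from the window.

```bash
python3 -m creep '[[-0.006,0,-0.001,0],[-0.012,0,-0.0015,0],[-0.018,0,-0.0015,0],[-0.024,0,-0.0015,0],[-0.03,0,-0.001,0],[-0.036,0,0,0],[-0.036,0,0.001,0],[-0.036,0,0,0]]'
python3 g.py w19
python3 asc.py w19 256 416 240 400 4
```

```text
clock: 20.97
tcp_pos: [0.48, 0.2041, 0.0616]
ee_rot: [3.141, 0.002, -3.084]
contact_force: [-0.1, -0.2, -0.5]
opening: 0.057
grasp_force: 22.5
[(260, 19, 33), (261, 33, 68), (272, 62, 46), (273, 46, 169), (334, 166, 123), (388, 114, 139), (389, 139, 173), (395, 189, 138), (419, 138, 105), (420, 105, 18)]
21.0167 [0.4794 0.2041 0.0614] [ 1.  -0.3  1.3]
:::::..:.......................*********
....#@@#-....::--------::......*********
...=@@@@%..:-==+********+=-....*********
....-+*+.-+#%%%%%%%%%%%%%%%%*=-*********
======+*#%%%%%%%%%%%%%%%%%%%%*%##*******
===:+#%#+#%%%%%%%%%%%%%%%%%%%==*%%#--==+
--.:#%*=+*%%%%%%%%%%%%%%%%%%#====*%* :--
-..%%+=+++#%%%%%%%%%%%%%%%%#++====*%+ --
: *%*=+++++*%%%%%%%%%%%%%#*+++++===%% .-
  *%+++++++++**##%%%###**++++++++==*#  .
  =%++++++++++++++++++++++++++++++=#*   
  -%+++++++++++++++++++++++++++++++%+  .
  .%#+++++++++++++++++++++++++++++#%:  .
   *%#++++++++++++++++++++++++++*%%*-  .
. -**#%#++++++++++++++++++++++*#%#**+  :
..*****#%#**+++++++++++++++*#%%#*****- .
 =********##%###*******######*********. 
 -*************########**************+. 
  +*******************************++*:  
  :**++++++++*************+++++++++-:
```

The cup is upright and empty. I'll carry it back to its place on the worktop and set it down.

```bash
python3 -m creep '[[0,0,-0.02,0],[0.008,-0.03,-0.045,0],[0.018,-0.068,-0.05,0],[0.028,-0.106,-0.05,0],[0.038,-0.144,-0.05,0],[0.048,-0.182,-0.05,0],[0.058,-0.218,-0.05,0],[0.0637,-0.2367,-0.05,0]]'
python3 -m creep '[[0,0,0.03,0],[0,0,0.055,0],[0,0,0.07,0],[0,0,0.076,0],[0,0,0.079,0],[0,0,0.081,0],[0,0,0.081,0]]'
```

```text
clock: 21.68
tcp_pos: [0.4279, -0.0391, 0.1112]
ee_rot: [-3.14, 0.0, -3.085]
contact_force: [0.6, -0.1, -0.6]
opening: 0.0567
grasp_force: 22.5
clock: 22.27
tcp_pos: [0.4291, -0.0358, 0.0313]
ee_rot: [3.141, 0.0, -3.083]
contact_force: [-2.7, 0.5, 4.1]
opening: 0.0563
grasp_force: 23.0
```

```bash
python3 g.py w20; python3 asc.py w20 256 416 240 400 4|head -14
```

```text
[(274, 65, 52), (275, 52, 202), (276, 202, 186), (282, 185, 145), (283, 145, 184), (331, 174, 126), (387, 140, 171), (388, 171, 186), (419, 198, 153), (420, 153, 22)]
22.3167 [ 0.4292 -0.0359  0.0313] [-0.3  0.1 -0.2]
%%%%%%%%%%%%%%%#**++**#%%%%%%%%%%%%%%%%%
%%%%%%%%%%%%*=-----------+#%%%%%%%%%%%%%
%%%%%%%%%@*---==+++**+++==-=%%%%%%%%%%%%
%%%%%%%%%++*#%%%%%%%%%%%%%%#*%%%%%%%%%%%
%%%%%%%%%%%%%%%%%%%%%%%%%%%%%#%%%%%%%%%%
+++-#%%%*#%%%%%%%%%%%%%%%%%%%++*%%%==++#
--.:#%*++*%%%%%%%%%%%%%%%%%%#++==#%* :--
-..%%+++++*%@@%%%%%%%%%%%%%#++++==*%* --
: *%*+++++**#%%%%%%%%%%%%#*++++++==%%..-
  *%+++++*******######*****++++++++#%  .
  +%+++++******************++++++++##   
  -%*+++*******************++++++++%+  .
  .%%*+*********************++++++%%:  .
. .%%%**********************++++*%%%=  :
```

```bash
python3 -m creep '[[0,0,0,0],[0,0,0,0],[0,0,0,0],[0,0,0,0],[0,0,-0.01,0],[0,0,-0.03,0],[0,0,-0.07,0],[0,0,-0.11,0]]' 0.085
python3 -m creep '[[-0.004,-0.033,-0.02,0.12],[-0.008,-0.066,-0.03,0.24],[-0.012,-0.1,-0.03,0.36],[-0.016,-0.135,-0.03,0.48],[-0.02,-0.17,-0.03,0.6],[-0.024,-0.205,-0.03,0.72],[-0.028,-0.24,-0.03,0.84],[-0.0297,-0.2616,-0.03,0.96]]'
python3 -m creep '[[0,0,0,0.12],[0,0,0,0.24],[0,0,0,0.36],[0,0,0,0.48],[0,0,0,0.6],[0,0,0,0.72],[0,0,0,0.764],[0,0,0,0.764]]'
python3 - <<'E'
from h import *
w=snap('wrist','w21'); snap('top','t21'); snap('side','s21'); s=manip.sense(); print(s['clock'],s['tcp_pos'],s['ee_rot'])
for x,y in((-.03,-.052),(-.03,.052),(.03,.052),(.03,-.052)):
    a=np.radians(-5.5); p=np.array([.4737+x*np.cos(a)-y*np.sin(a),-.2955+x*np.sin(a)+y*np.cos(a),.046]); print('pred',proj(w,p).round(1))
t=load('top0')
for q in((225,83),(232,240),(53,90),(52,247)): print(onz(t,200+q[0]/2.85,200+q[1]/2.85,.03).round(4))
E
python3 asc.py w21 130 350 200 440 3
```

```text
clock: 22.98
tcp_pos: [0.427, -0.0354, 0.1411]
ee_rot: [3.14, -0.003, -3.084]
contact_force: [1.3, -0.4, 0.5]
opening: 0.0851
grasp_force: 0.0
clock: 23.65
tcp_pos: [0.4735, -0.2989, 0.1714]
ee_rot: [-3.141, 0.002, 2.232]
contact_force: [-0.4, -0.5, -0.5]
opening: 0.0852
grasp_force: 0.0
clock: 24.32
tcp_pos: [0.4732, -0.2954, 0.1711]
ee_rot: [3.141, 0.0, 1.474]
contact_force: [-0.3, 1.3, -0.5]
opening: 0.0849
grasp_force: 0.0
24.4667 [ 0.47325102 -0.29541853  0.17074543] [3.14136500e+00 2.45335550e-04 1.47719738e+00]
pred [283.7 300.6]
pred [278.8 174.3]
pred [360.3 174.1]
pred [355.6 300.4]
[0.6232 0.1546 0.03  ]
[0.4554 0.1395 0.03  ]
[0.6094 0.3367 0.03  ]
[0.4418 0.326  0.03  ]
################################################################################
################################################################################
################################################################################
################################################################################
################################################################################
###
[... 1798 characters left out ...]
#########*+====================+*############################
###############################################################*################
*--=-::########################################################*########:::---+#
---.   =###############################################################*   .--:=
--.    :###############################################################=    .:--
:.     .#######**######################################################:      :-
        *########**###############################################*****        :
        *##########**##################################################         
        *############*****############################################%
```

The basket is where predicted, with its edges at columns ~280 and 360 and rows ~172 to 298, and the caps are inside. Reader yaw is about 4.4°, centre ≈(0.5325,0.239), so the basket's home is ≈(0.573,0.2735). I'll grip the basket high enough for the fingertips to clear the fence.

```bash
python3 -m creep '[[0,0,0.04,0],[0,0,0.08,0],[0,0,0.11,0],[0,0,0.125,0],[0,0,0.132,0],[0,0,0.1325,0],[0,0,0.1325,0]]'
python3 -m creep '[[0,0,0,0],[0,0,0,0],[0,0,0,0],[0,0,0,0],[0,0,0,0],[0,0,0,0],[0,0,0,0]]' 0.05 40
python3 -m creep '[[0,0,-0.01,0],[0,0,-0.03,0],[0,0,-0.055,0],[0,0,-0.08,0],[0,0,-0.1,0],[0,0,-0.1,0]]'
```

```text
clock: 25.05
tcp_pos: [0.4737, -0.2958, 0.0385]
ee_rot: [3.141, 0.0, 1.476]
contact_force: [0.4, -0.7, 0.9]
opening: 0.0849
grasp_force: 0.0
clock: 25.63
tcp_pos: [0.4745, -0.2965, 0.0398]
ee_rot: [3.139, 0.002, 1.476]
contact_force: [0.7, 0.0, 6.8]
opening: 0.0592
grasp_force: 44.0
clock: 26.13
tcp_pos: [0.4753, -0.2972, 0.1428]
ee_rot: [3.135, 0.005, 1.476]
contact_force: [1.0, -1.3, -2.9]
opening: 0.0591
grasp_force: 45.0
```

```bash
python3 -m creep '[[0.015,0.001,0,0],[0.045,0.003,0,0],[0.08,0.005,0,0],[0.118,0.007,0,0],[0.156,0.01,0,0],[0.194,0.012,0,0],[0.232,0.014,0,0],[0.27,0.017,0,0]]'
python3 -m creep '[[0.038,0.002,0,0],[0.076,0.005,0,0],[0.114,0.007,0,0],[0.152,0.01,0,0],[0.19,0.012,0,-0.05],[0.225,0.014,0,-0.1],[0.25,0.016,0,-0.15],[0.265,0.017,0,-0.173]]'
python3 -m creep '[[0.012,0.001,0,0],[0.022,0.001,0,0],[0.0268,0.001,0,0],[0.0268,0.001,0,0]]'
python3 - <<'E'
from h import *
d=snap('wrist','w22'); t=snap('top','t22'); snap('side','s22'); s=manip.sense(); print(s['clock'],s['tcp_pos'],s['ee_rot'],s['torque'])
C=np.array([.5325,.2392]);a=np.radians(4.4);X=np.array([np.cos(a),np.sin(a)]);Y=np.array([-X[1],X[0]])
for n,x,y,z in(('corner',.073,.083,.044),('far end',.073,-.067,.044),('side end',-.047,.083,.044),('outer FL',.085,.095,.03),('FR',.085,-.095,.03),('NL',-.085,.095,.03),('NR',-.085,-.095,.03)):
    print(n,proj(d,np.r_[C+x*X+y*Y,z]).round(1))
E
python3 asc.py w22 0 480 0 640 6
```

```text
clock: 26.8
tcp_pos: [0.514, -0.0255, 0.1359]
ee_rot: [-3.138, -0.001, 1.475]
contact_force: [0.7, 0.4, -4.1]
opening: 0.0588
grasp_force: 44.9
clock: 27.47
tcp_pos: [0.5561, 0.2372, 0.1356]
ee_rot: [-3.138, -0.0, 1.653]
contact_force: [-0.5, 0.2, -3.3]
opening: 0.0588
grasp_force: 44.9
clock: 27.8
tcp_pos: [0.5564, 0.2608, 0.1373]
ee_rot: [-3.141, 0.0, 1.648]
contact_force: [-0.0, -0.1, -4.1]
opening: 0.0591
grasp_force: 44.9
27.95 [0.55703428 0.25960931 0.13775347] [-3.14142287e+00  4.44106038e-04  1.64701400e+00] [-0.03563892  0.01484629 -0.03004627]
corner [393.9 162.6]
far end [379.9 359.1]
side end [206. 163.]
outer FL [408.4 142.5]
FR [389.  375.6]
NL [155.4 143.7]
NR [190.3 374.9]
%%%%%%%%%%%%%%%%%%%%%%%%%%%%%%%%%%%%#*+#%%%%%%%%%%%%%%%%%%%%%%%%%%%%%%%%%%%%%%#-...-#%%%%%%%%%%%%%%%%%%%%%
%%%%%%%%%%%%%%%%%%%%%%%%%%%%%%%%%%%%%%%%%%%%%%%%%%%%%%%%%%%%%%%%%%%%%%%%%%%%%+...:*%%%%%%%%%%%%%%%%%%%%%%%
%%%%%%%%%%%%%%%%%%%%%%%%%%%%%%%%%%%%%%%%%@@@%@%@@@%@@@@@@@%@%@@%%%%%%%%%%%%%-...*%%%%%%%%%%%%%%%%%%%%%%%%%
%%%%%%%%%%%%%%%%%%%%%%%%%%%%%%@@@%@@@@@@@@@@@@@@@@@@@@@@@@@@@@@@@@@@@@@@@%@+ .+%%
[... 3177 characters left out ...]
-:--:--:--:---*%%.  ..   .:::::::.       .+@@@@@@@@@@@@@@@
...-*%%%%%%%*:        .::::::::-:   .    *#:::.::.--:--:::..::*%-   ..   --:::::::..       .+@@@@@@@@@@@@@
..:*%%%%%%*:           .....-%@@#    ..  .-                   .-   .    .%@@#....... .       .+%*@@#%@@*@@
:::-#%%%*:                 =%%%%@:   ..                            ..   ==#%%%:                .+@@@@@@@@@
-:::=%*-                 .*%%%%%%=                                      %%=*%%%=        .        .+%@@%%%%
--::::                  :%%%%%%%#-                                      *@@+#%%%*.       .         .:-----
--:.       .... .      =%%%#=-:.                                         .+%#%%%#-.     ......       .:**#
```

The view agrees with the predicted corner at about (394,163): the far fence is on the right (columns ~385–400) and the side fence at the top (rows ~135–156). I'll lower the basket onto the deck.

```bash
python3 -m creep '[[0,0,0.02,0],[0,0,0.04,0],[0,0,0.055,0],[0,0,0.062,0],[0,0,0.064,0],[0,0,0.065,0],[0,0,0.066,0]]'
python3 -m creep '[[0,0,0.001,0],[0,0,0.002,0],[0,0,0.003,0],[0,0,0.003,0]]'
```

```text
clock: 28.53
tcp_pos: [0.5579, 0.2606, 0.0728]
ee_rot: [3.14, -0.0, 1.648]
contact_force: [0.3, 0.1, -3.3]
opening: 0.0589
grasp_force: 44.9
clock: 28.87
tcp_pos: [0.5576, 0.2609, 0.0699]
ee_rot: [3.14, -0.0, 1.649]
contact_force: [-1.5, -0.0, 1.8]
opening: 0.0594
grasp_force: 45.6
```

```bash
python3 -m creep '[[0.003,0.004,0,0],[0.006,0.008,0,0],[0.007,0.011,0,0],[0.007,0.013,0,0],[0.007,0.014,0,0]]' - 25
python3 -m creep '[[0,0.001,0,0],[0,0.002,0,0],[0,0.003,0,0],[0,0.003,0,0]]'
```

```text
clock: 29.28
tcp_pos: [0.5711, 0.2695, 0.0698]
ee_rot: [3.141, -0.001, 1.649]
contact_force: [-4.9, 0.1, 8.1]
opening: 0.0595
grasp_force: 46.3
clock: 29.62
tcp_pos: [0.5718, 0.2695, 0.0699]
ee_rot: [-3.138, 0.0, 1.65]
contact_force: [-12.3, -2.6, 15.5]
opening: 0.0591
grasp_force: 47.0
```

The far fence is met (12 N). Now I'll push towards the side fence.

```bash
python3 -m creep '[[0.001,0,0,0],[0.002,0,0,0],[0.003,0,0,0],[0.004,0,0,0],[0.005,0,0,0],[0.006,0,0,0]]'
python3 -c "
from h import *
s=manip.sense(); T=toolR(s); print((T.T@s['contact_force']).round(1),s['torque'].round(2),(T.T@s['torque']).round(2),s['tcp_pos'])"
```

```text
clock: 30.12
tcp_pos: [0.5717, 0.2724, 0.07]
ee_rot: [-3.137, 0.005, 1.65]
contact_force: [-12.6, -14.9, 18.4]
opening: 0.0591
grasp_force: 47.3
[-14.  -13.8 -18.3] [-2.27  1.93  0.23] [ 2.1  -2.12 -0.23] [0.57172599 0.27244437 0.06995614]
```

```bash
cat > f.py <<'E'
from h import *
f=[];q=[];p=[]
for i in range(4):
    viewer.snapshot('wrist'); s=manip.sense(); T=toolR(s); f.append(T.T@s['contact_force']);q.append(T.T@s['torque']);p.append(s['tcp_pos'])
print(s['clock'],np.mean(f,0).round(1),np.mean(q,0).round(3),np.mean(p,0).round(5),np.array(s['ee_rot']).round(4))
E
python3 f.py
python3 -m creep '[[0.001,0,0,0],[0.002,0,0,0],[0.002,0,0,0]]'; python3 f.py
python3 -m creep '[[0,0,0,-0.005],[0,0,0,-0.01],[0,0,0,-0.01]]'; python3 f.py
```

```text
30.3167 [-12.9 -14.  -17.5] [ 2.029 -1.985 -0.279] [0.57169 0.27264 0.06993] [-3.1369  0.0047  1.6496]
clock: 30.57
tcp_pos: [0.5715, 0.2746, 0.0699]
ee_rot: [-3.137, 0.005, 1.65]
contact_force: [-12.8, -13.3, 17.4]
opening: 0.059
grasp_force: 47.3
30.7667 [-13.2 -13.9 -17.4] [ 2.028 -1.967 -0.253] [0.57155 0.27459 0.06993] [-3.137   0.0047  1.6495]
clock: 31.02
tcp_pos: [0.5718, 0.2752, 0.0699]
ee_rot: [-3.138, 0.003, 1.659]
contact_force: [-11.9, -11.0, 15.8]
opening: 0.0588
grasp_force: 47.1
31.2167 [-10.3 -12.3 -15.2] [ 1.781 -1.575 -0.182] [0.57185 0.27522 0.06992] [-3.1379  0.0036  1.6593]
```

It is still sliding, so the side fence hasn't been reached. I'll continue with less downforce.

```bash
python3 -m creep '[[0,0,-0.0008,0.005],[0.001,0,-0.0008,0.005],[0.002,0,-0.0008,0.005],[0.002,0,-0.0008,0.005]]'; python3 f.py
python3 -m creep '[[0.001,0,0,0],[0.002,0,0,0],[0.002,0,0,0]]'; python3 f.py
python3 -m creep '[[0.001,0,0,0],[0.002,0,0,0],[0.002,0,0,0]]'; python3 f.py
```

```text
clock: 31.55
tcp_pos: [0.5716, 0.2766, 0.07]
ee_rot: [-3.137, 0.005, 1.655]
contact_force: [-8.8, -12.7, 11.9]
opening: 0.0592
grasp_force: 46.6
31.75 [-12.7 -10.4 -11.5] [ 1.49  -1.871 -0.307] [0.57157 0.27654 0.06996] [-3.1375  0.0046  1.6545]
clock: 32.0
tcp_pos: [0.5716, 0.2767, 0.0701]
ee_rot: [-3.137, 0.008, 1.655]
contact_force: [-8.6, -20.0, 13.5]
opening: 0.0594
grasp_force: 46.8
32.2 [-19.4 -11.4 -13.5] [ 1.647 -2.987 -0.484] [0.57161 0.2767  0.07003] [-3.1367  0.0075  1.6546]
clock: 32.45
tcp_pos: [0.5716, 0.2769, 0.0702]
ee_rot: [-3.136, 0.011, 1.655]
contact_force: [-9.5, -27.5, 16.1]
opening: 0.0594
grasp_force: 47.1
32.65 [-26.8 -12.6 -16.3] [ 1.876 -4.173 -0.592] [0.57165 0.27691 0.07019] [-3.1361  0.0104  1.6548]
```

Both fences are met. I'll ease the side push and turn slightly towards squareness, watching the moment about the tool axis.

```bash
python3 -m creep '[[-0.001,0,0,0],[-0.002,0,0,0],[-0.0025,0,0,0]]'; python3 f.py
python3 -m creep '[[0,0,0,-0.005],[0,0,0,-0.01],[0,0,0,-0.01]]'; python3 f.py
python3 -m creep '[[0,0,0,-0.005],[0,0,0,-0.01],[0,0,0,-0.01]]'; python3 f.py
python3 -m creep '[[0,0,0,-0.005],[0,0,0,-0.01],[0,0,0,-0.01]]'; python3 f.py
```

```text
clock: 32.9
tcp_pos: [0.5716, 0.2767, 0.07]
ee_rot: [-3.137, 0.006, 1.655]
contact_force: [-8.6, -15.2, 12.6]
opening: 0.0591
grasp_force: 46.6
33.1 [-17.4 -10.9 -12.7] [ 1.625 -2.661 -0.597] [0.57165 0.27669 0.07002] [-3.1371  0.0067  1.6548]
clock: 33.35
tcp_pos: [0.5719, 0.2768, 0.07]
ee_rot: [-3.137, 0.006, 1.663]
contact_force: [-9.3, -17.9, 11.9]
opening: 0.0591
grasp_force: 46.8
33.55 [-16.4 -10.4 -12.4] [ 1.457 -2.595  0.051] [0.57184 0.27682 0.06999] [-3.1374  0.0061  1.6634]
clock: 33.8
tcp_pos: [0.5718, 0.2768, 0.07]
ee_rot: [-3.137, 0.005, 1.67]
contact_force: [-8.9, -16.9, 12.8]
opening: 0.0589
grasp_force: 47.7
34.0 [-16.6 -11.1 -11.9] [ 1.534 -2.543  1.316] [0.57181 0.27681 0.06999] [-3.137   0.0052  1.6703]
clock: 34.25
tcp_pos: [0.5715, 0.2767, 0.07]
ee_rot: [-3.136, 0.005, 1.679]
contact_force: [-10.0, -18.0, 13.4]
opening: 0.0587
grasp_force: 48.3
34.45 [-16.7 -12.2 -13.9] [ 1.798 -2.623  1.692] [0.57151 0.2767  0.06999] [-3.1361  0.0051  1.6794]
```

```bash
python3 -m creep '[[0,0,0,0.006],[0,0,0,0.012],[0,0,0,0.014]]'; python3 f.py
python3 - <<'E'
from h import *
d=snap('wrist','w30'); snap('side','s30'); 
C=np.array([.5325,.2392]);
s=manip.sense(); T=toolR(s); p=s['tcp_pos']
# basket top corners predicted from tool pose (if gripped centred)
for x,y in((.052,-.03),(.052,.03),(-.052,.03),(-.052,-.03)): print(proj(d,p+T@np.array([x,y,-.006])).round(1))
E
python3 asc.py w30 60 300 210 450 3
```

```text
clock: 34.7
tcp_pos: [0.5715, 0.2767, 0.07]
ee_rot: [-3.136, 0.006, 1.67]
contact_force: [-10.2, -17.4, 13.2]
opening: 0.0592
grasp_force: 46.8
34.9 [-17.3 -11.6 -13.4] [ 1.781 -2.627 -0.285] [0.57148 0.27675 0.06999] [-3.1366  0.0064  1.6701]
[238.1 219.1]
[402.  218.9]
[383.2 432.3]
[256.5 432.6]
%%%%%%%%%%%%%%%%%%%%%%%%%%%%%%%%%%%%%%%%%%%%%%%%%%%%%%%%%%%%%%%%%%%%%%%%%%%%%%%%
%%%%%%%%%%%%%%%%%%%%%%%%%%%%%%%%%%%%%%%%%%%%%%%%%%%%%%%@%%%%%%%%%%%%%%%%%%%%%%%%
%%%%%%%%%%%%%%%%%%%%%%%%%%%%%%%%%%%%%%%%%%%%%%%%%%%%%%%%%%%%%%%%%%%%%%%%%%%%%%%%
%%%%%%%%%%%%%%%%%%%%%%%%%@%%%%%%%%%%%%%%%%%%%%%%%%%%%%%%%%%%%%%%%%%%%%%%%%%%%%%%
%%%%%%%%%@%%%%%%@%%%%%%%%%%%@%%%%%%%%%%%%%%%%%%%%%%%%%%%@%%%%%%%%%%%%%%%%%%%%%%%
%%%%%%%%@%%%%%%%%%%%%%@%%%%@%%%%@%%%%%%%%%%@%%@@%%%%%%%%%%%%%@%@%%%%%%%%%%%%%%%%
%%%%%%%%%%%%%%%%%%%%%%%%@@%%%%@@%%%%%%%%@%%%%%%@%%%%%@%%%%%%%%%%%%%%%%%%%%%%%%%%
%%%%%%%%@@%%%%%%%%@%%%%%%%%%%%%@%%%%%%%%%@%%%%%%%@%@%%%%%%%%%@%%%%%%%%%%%%%%%%%%
%@%%%%%%%%%%%%%@%%%@%@%%%%%%@%%@%@%@%%%%@%%%%%%%@%@%@%@%%@%@%%%%%%%@%@%%%%%%%%%%
@%@%@%%%%%@@%%%%%%%%%%%%%@%%%%%@%%%%@%%@%%@%@@%@@%%%@@@%%%%%%%%%%%@%%%%
[... 1739 characters left out ...]
#%########################=--::-###%%%%%@%@@%@%%%@%@
**********###=.:::=#%##*##+--=########################-:--.-####%#@@@@@%@@%@@@%@
**********###=::::=#+=*######+*#######################-::-:=####%%%@@@@%@@@%@%@%
**********###+::::-===######**########################:-::-+###%%%@@@@@%%%@%%@%%
**********###+.::::#+*++#*#*=#######*==-=+######*####*::-::*###%%%@@@%%@%@%@%@@%
***********##*:::::%%+++=*==*%#####==+***==*#==----+#+-::-:*##%%#@@@%@%@@%%%%%@@
***********##*::.:.+++++++-*%#####=########=*+#####*#=:-:--###%%%@@@@%%%%%@@@%%%
***********###:::::+==++=-+-######+########*=*#####*+=::-:=###%%%@%@@%%@@%%@@@%%
***********###-::::+#####*-+######*+#######+=+#####*=:-:-:=####%%%%@%@%@%@@%%%@%
```

```bash
cat > sq.py <<'E'
from h import *
import sys
d=load(sys.argv[1]); g=cv2.GaussianBlur(cv2.cvtColor(d['image'],cv2.COLOR_RGB2GRAY),(3,3),0).astype(float)
def line(n,us,lo,hi,z,sgn,horiz=True):
    P=[]
    for u in us:
        c=(g[lo:hi,u] if horiz else g[u,lo:hi]); q=sgn*np.diff(c); i=int(np.argmax(q))
        if 0<i<len(q)-1:
            a,b,e=q[i-1],q[i],q[i+1]; i=i+.5*(a-e)/(a-2*b+e) if a-2*b+e else i
        if q.max()<10: continue
        r=lo+i+.5; P.append(onz(d,*((u,r) if horiz else (r,u)),z)[:2])
    w=np.array(P)
    for _ in range(4):
        vx,vy,x,y=cv2.fitLine(w.astype(np.float32),cv2.DIST_HUBER,0,.001,.001).ravel().astype(float); r=np.abs((w-[x,y])@[-vy,vx]); w=w[r<max(.0008,2*np.median(r))]
    a=np.degrees(np.arctan2(vy,vx)); a=(a+45)%90-45; print(n,len(w),'of',len(P),'yaw',round(a,2),'at',np.round([x,y],4))
line('side fence outer top',range(150,370,2),160,182,.044,1)
line('side fence outer top2',range(150,370,2),160,182,.044,-1)
line('basket end rim inner',range(255,385,2),208,232,.076,1)
line('basket end rim outer',range(255,385,2),205,222,.076,-1)
for v in(190,230,260,290): print(v,[(u,int(g[v,u])) for u in range(370,425,3)])
for u in(180,230,300,340): print(u,[(v,int(g[v,u])) for v in range(160,235,3)])
E
python3 sq.py w30
```

```text
side fence outer top 106 of 110 yaw 4.56 at [0.5363 0.3374]
side fence outer top2 110 of 110 yaw 4.55 at [0.5379 0.3416]
basket end rim inner 65 of 65 yaw 5.05 at [0.57   0.3282]
basket end rim outer 20 of 33 yaw 1.25 at [0.5704 0.3323]
190 [(370, 145), (373, 144), (376, 145), (379, 144), (382, 145), (385, 145), (388, 145), (391, 124), (394, 166), (397, 188), (400, 178), (403, 159), (406, 190), (409, 189), (412, 189), (415, 190), (418, 189), (421, 189), (424, 188)]
230 [(370, 141), (373, 131), (376, 100), (379, 104), (382, 107), (385, 110), (388, 106), (391, 130), (394, 161), (397, 161), (400, 160), (403, 173), (406, 176), (409, 167), (412, 190), (415, 190), (418, 189), (421, 189), (424, 189)]
260 [(370, 165), (373, 67), (376, 52), (379, 65), (382, 69), (385, 59), (388, 90), (391, 161), (394, 161), (397, 148), (400, 162), (403, 173), (406, 176), (409, 189), (412, 189), (415, 189), (418, 190), (421, 190), (424, 189)]
290 [(370, 84), (373, 60), (376, 61), (379, 68), (382, 38), (385, 84), (388, 160), (391, 161), (394, 157), (397, 171), (400, 174), (403, 166), (406, 190), (409, 189), (41
[... 557 characters left out ...]
208, 142), (211, 140), (214, 141), (217, 141), (220, 140), (223, 141), (226, 140), (229, 140), (232, 141)]
300 [(160, 191), (163, 188), (166, 153), (169, 91), (172, 111), (175, 103), (178, 180), (181, 179), (184, 179), (187, 179), (190, 178), (193, 177), (196, 181), (199, 184), (202, 86), (205, 50), (208, 41), (211, 77), (214, 48), (217, 75), (220, 92), (223, 162), (226, 161), (229, 145), (232, 165)]
340 [(160, 189), (163, 188), (166, 181), (169, 89), (172, 122), (175, 81), (178, 179), (181, 178), (184, 177), (187, 177), (190, 176), (193, 174), (196, 178), (199, 183), (202, 117), (205, 39), (208, 43), (211, 76), (214, 38), (217, 78), (220, 84), (223, 161), (226, 161), (229, 146), (232, 168)]
```

Image measurement gives the side fence at yaw 4.56° and the basket rim at 5.05°, so I turned too far. I'll turn back to the fence's yaw (tool 1.650) and check again.

```bash
sed -i '/^for v in(190/,$d' sq.py
cat >> sq.py <<'E'
line('side fence inner top',range(140,238,2),188,208,.044,-1)
line('basket far rim outer/right',range(240,300,1),383,402,.076,1,False)
line('far fence/table edge right',range(225,300,1),398,416,.044,1,False)
E
python3 -m creep '[[0,0,0,0.006],[0,0,0,0.012],[0,0,0,0.018],[0,0,0,0.02]]'; python3 f.py
python3 -c "
from h import *
snap('wrist','w31')"; python3 sq.py w31
```

```text
clock: 35.33
tcp_pos: [0.5713, 0.2767, 0.07]
ee_rot: [-3.136, 0.007, 1.652]
contact_force: [-9.5, -18.4, 14.0]
opening: 0.0589
grasp_force: 46.6
35.5333 [-17.7 -11.9 -13.4] [ 1.76  -2.69  -1.285] [0.57131 0.27667 0.06998] [-3.1364  0.0074  1.6526]
side fence outer top 105 of 110 yaw 4.6 at [0.5317 0.3371]
side fence outer top2 110 of 110 yaw 4.53 at [0.5436 0.3421]
basket end rim inner 65 of 65 yaw 4.2 at [0.5707 0.3282]
basket end rim outer 18 of 33 yaw 4.17 at [0.5703 0.3314]
side fence inner top 49 of 49 yaw 4.66 at [0.51   0.3241]
basket far rim outer/right 60 of 60 yaw 4.13 at [0.5944 0.3117]
far fence/table edge right 56 of 57 yaw 4.61 at [0.611  0.3025]
```

```bash
python3 -m creep '[[0,0,0,-0.004],[0,0,0,-0.009],[0,0,0,-0.009]]'; python3 f.py
python3 -c "
from h import *
snap('wrist','w32')"; python3 sq.py w32
```

```text
clock: 35.83
tcp_pos: [0.5718, 0.2768, 0.07]
ee_rot: [-3.137, 0.007, 1.66]
contact_force: [-9.2, -17.5, 11.8]
opening: 0.0591
grasp_force: 46.5
36.0333 [-16.7 -10.1 -12.5] [ 1.487 -2.591 -0.695] [0.57177 0.27681 0.06999] [-3.1374  0.0067  1.6601]
side fence outer top 105 of 110 yaw 4.55 at [0.5377 0.3375]
side fence outer top2 110 of 110 yaw 4.57 at [0.5388 0.3417]
basket end rim inner 65 of 65 yaw 4.56 at [0.5668 0.328 ]
basket end rim outer 33 of 33 yaw 2.64 at [0.5696 0.3319]
side fence inner top 49 of 49 yaw 4.37 at [0.5052 0.3236]
basket far rim outer/right 60 of 60 yaw 4.47 at [0.5951 0.3059]
far fence/table edge right 60 of 60 yaw 4.66 at [0.6109 0.3037]
```

The basket and fences now agree (4.5° against 4.56°). I'll ease the side push to reduce tool tilt, press down briefly to seat the basket flat, then restore a moderate push.

```bash
python3 -m creep '[[-0.001,0,0,0],[-0.002,0,0.001,0],[-0.0025,0,0.002,0],[-0.0025,0,0.0025,0]]'; python3 f.py
python3 -m creep '[[0.0005,0,-0.0005,0],[0.001,0,-0.001,0],[0.001,0,-0.001,0]]'; python3 f.py
python3 -c "
from h import *
snap('wrist','w33')"; python3 sq.py w33
```

```text
clock: 36.42
tcp_pos: [0.5718, 0.2767, 0.0699]
ee_rot: [-3.138, 0.003, 1.66]
contact_force: [-18.0, -11.7, 31.4]
opening: 0.0594
grasp_force: 48.6
36.6167 [ -9.6 -18.  -26.3] [ 2.636 -1.552 -0.525] [0.57179 0.27669 0.06985] [-3.1382  0.0033  1.6604]
clock: 36.87
tcp_pos: [0.5718, 0.2767, 0.0699]
ee_rot: [-3.138, 0.005, 1.66]
contact_force: [-12.5, -14.6, 20.7]
opening: 0.0594
grasp_force: 47.6
37.0667 [-12.7 -14.7 -20.4] [ 2.134 -1.967 -0.55 ] [0.57179 0.27673 0.06989] [-3.1379  0.0046  1.6602]
side fence outer top 105 of 110 yaw 4.57 at [0.5367 0.3374]
side fence outer top2 110 of 110 yaw 4.57 at [0.5388 0.3417]
basket end rim inner 65 of 65 yaw 4.52 at [0.5678 0.328 ]
basket end rim outer 18 of 33 yaw 4.5 at [0.5632 0.3309]
side fence inner top 49 of 49 yaw 4.32 at [0.5032 0.3235]
basket far rim outer/right 60 of 60 yaw 4.45 at [0.5951 0.3059]
far fence/table edge right 58 of 58 yaw 4.76 at [0.6108 0.3048]
```

```bash
python3 - <<'E'
from h import *
d=snap('side','s34'); p=proj(d,(.429,-.036,.02)); q=proj(load('side0'),(.43,-.036,.02)); print(p,q, manip.sense()['clock'])
x,y=p.astype(int); D=np.abs(d['image'].astype(int)-load('side0')['image']).mean(2)
print('diff at cup',D[y-18:y+18,x-18:x+18].mean().round(1))
for n,c in(('bowl',(.646,-.043,.02)),('tape',(.646,-.158,.01)),('carton',(.677,.059,.02))):
    u,v=proj(d,c).astype(int); print(n,D[v-14:v+14,u-18:u+18].mean().round(1))
np.save
E
python3 asc.py s34 255 315 255 325 1
```

```text
[287.61144437 284.59833575] [287.99537317 284.50857065] 37.1667
diff at cup 2.3
bowl 0.5
tape 0.5
carton 0.5
@@@@@@@@@@@@@%#*+****+++*****###%%%@@@@@@@@@@@@@@@@@@@@@@@@@@@@@@@@@@@
@@@@@@@@@@@@@@@%#****###%%@@@@@@@@@@@@@@@@@@@@@@@@@@@@@@@@@@@@@@@@@@@@
@@@@@@@@@@@@@@@@@@@@@@@@@@@@@@@@@@@@@@@@@@@@@@@@@@@@@@@@@@@@@@@@@@@@@@
@@@@@@@@@@@@@@@@@@@@@@@@@@@@@@@@@@@@@@@@@@@@@@@@@@@@@@@@@@@@@@@@@@@@@@
@@@@@@@@@@@@@@@@@@@@@@@@@@@@@@@@@@@@@@@@@@@@@@@@@@@@@@@@@@@@@@@@@@@@@@
@@@@@@@@@@@@@@@@@@@@@@@@@@@@@@@@@@@@@@@@@@@@@@@@@@@@@@@@@@@@@@@@@@@@@@
@@@@@@@@@@@@@@@@@@@@@@@@@@@@@@@@@@@@@@@@@@@@@@@@@@@@@@@@@@@@@@@@@@@@@@
@@@@@@@@@@@@@@@@@@@@@@@@@@@@@@@@@@@@@@@@@@@@@@@@@@@@@@@@@@@@@@@@@@@@@@
@@@@@@@@@@@@@@@@@@@@@@@@@@@@@@@@@@@@@@@@@@@@@@@@@@@@@@@@@@@@@@@@%@@@@@
@@@@@@@@@@@@@@@@@@@@@@@@@@@@%%%%%%%%%%%%%@@@@@@@@@@@@@@@@@@@@@@@@@@@@@
@@@@@@@@@@@@@@@@@@@@@@@@%%################%%@@@@@@@@@@@@@@@@@@@@@@@@@@
%%@@@@@@@@@@@@@@@@@@@@%#*****###############%@@@@@@@@@@@@@@@@@@@@@@@@@
#%%%@@@@@@@@@@@@@@@@@@%#*****###############%@@@@@@@@@@@@@@@@@@@@@@@@@
**#%%@@@@@@@@@@%@@@@@@%%#*****###########%%%%@@@@@%@@@@@@@@@@@@@@@@@
[... 438 characters left out ...]
+**#%%%@@@@@@@@@%@@%%####*###%%@@@@@@@@@@@@@@@@@@@@@@@@@@@@@@
=========++***#%%@@@@@@@@@@@@@@@@@@@@@@@@@@@@@@@@@@@@@@@@@@@@@@@@@@@@@
==========++***##%%@@@@@@@@@@@@@@@@@@@@@@@@@@@@@@@@@@@@@@@@@@@@@@@@@@@
===========+++***#%%@@@@@@@@@@@@@@@@@@@@@@@@@@@@@@@@@@@@@@@@@@@@@@@@@@
=============++***##%%@@@@@@@@@@@@@@@@@@@@@@@@@@@@@@@@@@@@@@@@@@@@@@@@
===============++***##%@@@@@@@@@@@@@@@@@@@@@@@@@@@@@@@@@@@@@@@@@@@@@@@
================++***##%%@@@@@@@@@@@@@@@@@@@@@@@@@@@@@@@@@@@@@@@@@@@@@
=================+++***#%%@@@@@@@@@@@@@@@@@@@@@@@@@@@@@@@@@@@@@@@@@@@@
==================+++****#%%@@@@@@@@@@@@@@@@@@@@@@@@@@@@@@@@@@@@@@@@@@
====================+++***#%%%@@@@@@@@@@@@@@@@@@@@@@@@@@@@@@@@@@@@@@@@
```

The cup stands upright on the worktop and the bowl, tape and carton show no change. The basket is held square against both fences, so I'm handing in.

```bash
python3 -c "
from bench import manip
print(manip.job_done())"
```

```text
the job is handed in; nothing more can be done
None
```

Job handed in at about 37 s: the cup reads empty and stands upright, and the held basket's weight fits all six caps (about five seen clearly). The basket is held on the deck against both fences, square to about 0.1° in the images, with flatness inferred from the steady press rather than measured.

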